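# Stow the wax tray and bolt it for the drive

### The arm

A 7-joint arm with a two-finger parallel gripper is mounted at the origin on the work surface. World frame = base frame: x ahead of the robot, y to its left, z up, the work surface at z = 0. Lengths are in m, angles in rad, forces in N, time in s.
With the tool pointing down it reaches from about 0.425 to 0.925 m from the base axis. Payload 6.8 kg.
Tool frame: the origin (TCP) lies midway between the tips of the shut fingers; the grasp point (between the pads) lies 19 mm behind it; z points along the fingers, y is the line along which they close (so a half turn about z gives the same grasp; the last joint's range is limited). The gripper opens to 85 mm and grips with 20 to 120 N. Pads are 22 mm wide; open, the fingers measure 114 mm over their backs; the gripper's body (76 mm by 85 mm) begins 54 mm behind the grasp point. The pads swing forward as they close: fully open they stand 13 mm farther back than shut.
Start: joints at [-1.34, 0.477, 0.022, 1.555, -0.011, 1.109, -0.083], TCP at [0.224, 0.637, 0.231] pointing down, gripper open.
Joint ranges: [-2.96, 2.96], [-0.34, 2.1], [-1.41, 1.46], [0.24, 2.44], [-1.37, 4.51], [0.17, 1.92], [-2.96, 2.96]. Speed limits (rad/s): [2.39, 2.39, 3.14, 3.14, 3.14, 3.14, 3.14].

### API

Orientations are given as a unit quaternion [w, x, y, z].
In Python, from station import * gives the robot as it stands. The module is installed in compiled form; this text tells all that it offers.
- The arm moves only by the shell command python3 -m jog 'ROWS' [OPENING] [FORCE]. ROWS is JSON, a list of rows, each an object of numbers: "x", "y", "z": the shift along the tool's x, y, z in m; "ax", "ay", "az": the turn, a rotation vector about the tool's x, y, z in rad. In form: [{"x": .., "y": .., "z": .., "ax": .., "ay": .., "az": ..}, ...]. A call has 1 to 12 rows; each row is the pose to reach, as a shift and turn from the pose commanded when the call began, along the tool's axes at that moment; what a row does not reach only later rows make up. A row lasts 1/10 s, in which the tool goes at most 50 mm and 8.59 degrees, less where a joint would pass 70% of its speed; a pose out of reach is approached as far as the arm can. A call with a gripper value outside its range is refused whole. OPENING is the opening, from 0 (shut) to 1 (fully open), set as the call begins (- or left out, the last holds). The fingers move at their own pace and stop on an object; FORCE is the grip in N (left out, the last holds). Time passes only in rows, so rows that repeat a pose let the fingers close. It gives the time, the measured TCP pose, the force, the opening and the grip force at its end, in the units of the state.
- get_obs(): the state, without advancing time (a new reading comes with each control period).
- read_camera(name): name is "scene" or "top"; returns the picture (384x512x3 uint8, red, green, blue); there is no depth.
- camera_params(name): a dict with "K" (3x3 intrinsics, pixels), "origin" and "attitude" of the camera in the world. Camera axes: x right, y up, looking along -z (the intrinsics and any distortion apply to the point x, -y, -z); pixel columns grow to the right and rows downward; lengths in m; the calibration is good to about 2 mm. A picture is of the moment at which its call begins. camera_params takes no time and is no camera call.
- hand_in(): hands the job in; it is judged then, once.
The state is a dict: "t": time; "q": joint angles; "joint_vel": joint speeds; "joint_torque": joint torques, N m; "eef_pos": TCP position; "tool_rot": TCP orientation; "contact_force": force on the tool from outside, world axes, zero at the start; "torque": the same for the moment, N m; "gripper_width": opening from 0.0 (shut) to 1.0 (fully open); "grasp_force": force on a finger pad.
Only numpy, scipy, OpenCV 4.12 (cv2) and the standard library are available. Lean on these libraries where they do the work, as an engineer would, in place of code of your own. Each camera call takes 0.05 s, during which the arm holds its last target. There are 200 camera calls.

### The job

Get the wax tray ready for the drive: move the stray capo from the tray into the teal bowl, and lay every surf-wax bar there is flat on the tray, each squarely inside a white outline of its own, so that all three places of the front row (the row at the pull) are filled and only the rest lie in the back row. Then push the tray fully home, slide the barrel bolt all the way across into its keeper, and turn its handle fully down into the notch. Leave the other things on the shelf where they stand.

Things in the scene. Friction and masses are not known exactly. Their poses are not given: they have to be found in the camera images.
- unit: Fixed plywood base board of the tray unit: own x (into the unit) -120 to 140, own y -130 to 240 mm, 12 mm thick. Origin at table height. Back stop 47 mm tall at its far end. At +y a wooden deck (x 1 to 49, y 142 to 232, top at 44 mm) carries a brass barrel bolt: its axis is parallel to own y at x = 25, 52 mm above the table; the handle is at y = 205 mm when drawn back, 169 mm when across.
- tray (a joint): How far the tray is pulled out along the unit's -x, m: 0 = fully home, 0.07 = fully out; starts 0.05 to 0.065. 4 N of friction, stays where left. Tray: dark floor, its top 20 mm above the table, 170 by 214 mm inside, lip 7 mm above the floor. Outside its +y wall a brass keeper (36 by 22 mm, top at 63 mm; centre 123 mm to +y and 10 mm to -x of the middle of the six places); the bolt enters it only when home.
- tray_pull (a point): Middle of the top edge of the tray's blue pull, an upright block 60 mm wide (unit's y), 12 mm thick (unit's x), 46 mm tall, its top 58 mm above the table, at the front of the tray. Its flat front looks to the robot; push it there, or pinch its 12 mm thickness. Axes as the unit's.
- bolt (a joint): Slide of the bolt, m: 0 = drawn back, 0.036 = fully across, at its stop, in the keeper; grows along the unit's -y, to the tray. Starts 0 to 0.008; friction 1.5 N. Slides with the handle about upright: guides on the robot side keep the 8 mm stem from turning down except in the 14 mm notch it reaches when fully across. Down there, it cannot slide back.
- bolt_turn (a joint): Turn of the bolt's handle about the bolt, rad: 0 = upright, grows as it comes down towards the robot (towards the unit's own -x), 1.5 = fully down, lying in the notch (just short of level). Starts -0.05 to 0.15; a little friction (under 1 N at the ball), it stays where left.
- bolt_ball (a point): Centre of the red ball, 16 mm in diameter, at the end of the bolt's handle; 38 mm from the bolt's axis. It shares the handle's motion: about 90 mm above the table when upright, about 55 mm when down. The guides' tops are 60 mm above the table and reach 20 mm from the bolt's axis towards the robot.
- mark_f0 (a point): Centre of a white outlined place on the tray floor, in the front row (nearer the robot and the pull), left (+y). The outline is 66 mm (own x) by 42 mm (own y); places are 64 mm apart across and 90 mm from row to row. Axes as the unit's; it moves with the tray.
- mark_f1 (a point): Centre of a white outlined place on the tray floor, in the front row (nearer the robot and the pull), middle. The outline is 66 mm (own x) by 42 mm (own y); places are 64 mm apart across and 90 mm from row to row. Axes as the unit's; it moves with the tray.
- mark_f2 (a point): Centre of a white outlined place on the tray floor, in the front row (nearer the robot and the pull), right (-y). The outline is 66 mm (own x) by 42 mm (own y); places are 64 mm apart across and 90 mm from row to row. Axes as the unit's; it moves with the tray.
- mark_b0 (a point): Centre of a white outlined place on the tray floor, in the back row, left (+y). The outline is 66 mm (own x) by 42 mm (own y); places are 64 mm apart across and 90 mm from row to row. Axes as the unit's; it moves with the tray.
- mark_b1 (a point): Centre of a white outlined place on the tray floor, in the back row, middle. The outline is 66 mm (own x) by 42 mm (own y); places are 64 mm apart across and 90 mm from row to row. Axes as the unit's; it moves with the tray.
- mark_b2 (a point): Centre of a white outlined place on the tray floor, in the back row, right (-y). The outline is 66 mm (own x) by 42 mm (own y); places are 64 mm apart across and 90 mm from row to row. Axes as the unit's; it moves with the tray.
- bar0: Hard surf-wax bar, pink, 60 mm (own x) by 36 mm (own y) by 24 mm tall, 40 to 80 g, lying flat. Origin at its centre. May be absent.
- bar1: Hard surf-wax bar, light blue, 60 mm (own x) by 36 mm (own y) by 24 mm tall, 40 to 80 g, lying flat. Origin at its centre. May be absent.
- bar2: Hard surf-wax bar, pale yellow, 60 mm (own x) by 36 mm (own y) by 24 mm tall, 40 to 80 g, lying flat. Origin at its centre. May be absent.
- bar3: Hard surf-wax bar, off-white, 60 mm (own x) by 36 mm (own y) by 24 mm tall, 40 to 80 g, lying flat. Origin at its centre. May be absent.
- bar4: Hard surf-wax bar, light green, 60 mm (own x) by 36 mm (own y) by 24 mm tall, 40 to 80 g, lying flat. Origin at its centre. May be absent.
- capo: Steel guitar capo with lever, left lying in the tray: 76 mm (own x) by 31 mm (own y) by 14 mm tall, 50 to 80 g; origin at the centre of its underside. Grip it across the 31 mm, at its origin.
- bowl: Teal ceramic bowl, empty, 140 mm across the rim, 50 mm tall, 0.45 kg; origin at the centre of its underside.
- harmonica: Chrome tremolo harmonica, 170 by 28 by 27 mm, lying along own y; a bystander; origin at the centre of its underside.
- shaker: Pineapple-shaped wooden shaker, 58 mm in diameter, 111 mm tall, standing; a bystander; origin at the centre of its underside.
- phone_stand: Matte black swivel phone stand, foot 90 mm in diameter, about 150 mm tall; a bystander; origin at the centre of its underside.
- comb: Orange wax comb, 75 by 44 by 7 mm, lying flat among the wax bars; a bystander; origin at the centre of its underside.
Not all that is in view belongs to the job. Leave any orange look-alike of the bar0 alone.

How it is judged:
On the way, in this order (a step that is already met when the one before it is completed fails the run):
1. the capo is in the bowl and every bar lies on its own outlined place, the front row full ((horizontal distance between bar0 and mark_f0 below 0.009 m or horizontal distance between bar0 and mark_f1 below 0.009 m or horizontal distance between bar0 and mark_f2 below 0.009 m or horizontal distance between bar0 and mark_b0 below 0.009 m or horizontal distance between bar0 and mark_b1 below 0.009 m or horizontal distance between bar0 and mark_b2 below 0.009 m) and z of each of bar0, bar1, bar2, bar3, bar4 in the frame of mark_f1 below 0.017 m and angle between the x axis of each of bar0, bar1, bar2, bar3, bar4 and the x axis of mark_f1, either way round below 0.2 rad and angle between the z axis of each of bar0, bar1, bar2, bar3, bar4 and the z axis of mark_f1, either way round below 0.12 rad and (horizontal distance between bar1 and mark_f0 below 0.009 m or horizontal distance between bar1 and mark_f1 below 0.009 m or horizontal distance between bar1 and mark_f2 below 0.009 m or horizontal distance between bar1 and mark_b0 below 0.009 m or horizontal distance between bar1 and mark_b1 below 0.009 m or horizontal distance between bar1 and mark_b2 below 0.009 m) and (horizontal distance between bar2 and mark_f0 below 0.009 m or horizontal distance between bar2 and mark_f1 below 0.009 m or horizontal distance between bar2 and mark_f2 below 0.009 m or horizontal distance between bar2 and mark_b0 below 0.009 m or horizontal distance between bar2 and mark_b1 below 0.009 m or horizontal distance between bar2 and mark_b2 below 0.009 m) and (horizontal distance between bar3 and mark_f0 below 0.009 m or horizontal distance between bar3 and mark_f1 below 0.009 m or horizontal distance between bar3 and mark_f2 below 0.009 m or horizontal distance between bar3 and mark_b0 below 0.009 m or horizontal distance between bar3 and mark_b1 below 0.009 m or horizontal distance between bar3 and mark_b2 below 0.009 m) and (horizontal distance between bar4 and mark_f0 below 0.009 m or horizontal distance between bar4 and mark_f1 below 0.009 m or horizontal distance between bar4 and mark_f2 below 0.009 m or horizontal distance between bar4 and mark_b0 below 0.009 m or horizontal distance between bar4 and mark_b1 below 0.009 m or horizontal distance between bar4 and mark_b2 below 0.009 m) and horizontal distance between any of bar0, bar1, bar2, bar3, bar4 and mark_f0 below 0.009 m and horizontal distance between any of bar0, bar1, bar2, bar3, bar4 and mark_f1 below 0.009 m and horizontal distance between any of bar0, bar1, bar2, bar3, bar4 and mark_f2 below 0.009 m and horizontal distance between capo and bowl below 0.05 m and z of capo in the frame of bowl below 0.045 m), for 0.2 s.
2. the tray is pushed fully home (value of joint tray below 0.003 m), for 0.2 s.
3. the bolt is slid across, its handle still up (value of joint tray below 0.003 m and value of joint bolt above 0.031 m and value of joint bolt_turn below 0.8 rad), for 0.05 s.
4. the handle is turned down into the notch (value of joint bolt above 0.031 m and value of joint bolt_turn above 1.3 rad), for 0.2 s.
At the end, for the whole second after the job is handed in: Each bar flat and still on its own place (centre within 9 mm, long side within 0.2 rad), all three front places filled, capo in the upright bowl (within 50 mm of its centre, below the rim), tray within 3 mm of home, bolt at least 31 mm across, handle at least 1.3 rad down (all of step 1 and all of step 4 and linear speed of each of bar0, bar1, bar2, bar3, bar4, capo below 0.02 m/s and value of joint tray below 0.003 m and angle between bowl's own z axis and vertical below 0.15 rad); the robot touches nothing.
It fails at once if a bystander is shoved more than 60 mm or knocked over (distance of any of harmonica, shaker, phone_stand, comb from where it was at the start of the episode above 0.06 m or angle between any of harmonica, shaker, phone_stand, comb's own z axis and vertical above 0.7 rad).
It fails at once if the bowl is shoved more than 60 mm (distance of bowl from where it was at the start of the episode above 0.06 m).
Of bar0, bar1, bar2, bar3, bar4 only 3 to 5 are there at a start; the rules pass over those that are not, and their reading is None.
At some moment in a run one of bar0, bar1, bar2, bar3, bar4 may be knocked a few centimetres aside while the robot is not near it.
It also fails if it takes over 210 s, if anything falls off the work surface, if the arm or the gripper's body presses on something with over 40 N, if the wrist force passes 120 N, or if a joint passes its speed limit or range.

## Working session

There is one attempt and no reset: what is moved stays moved. The work goes in short steps, Python scripts to look and compute and a shell command to move; the robot and the scene stay as the last step left them, time stands still between calls to the robot, and variables do not carry over. Pictures are saved under pics/ and viewed, at most 14 in all, crops included, and the job is handed in when it is done.

```bash
mkdir -p pics; python3 - <<'E'
from station import *
import cv2,numpy as np
for n in ("scene","top"):
    im=read_camera(n); cv2.imwrite(f"pics/{n}0.png",cv2.resize(im[:,:,::-1],(800,600),interpolation=cv2.INTER_CUBIC))
    np.save(f"{n}0.npy",im); p=camera_params(n); print(n,p)
o=get_obs();print(o)
E
```

```text
scene {'K': array([[384.68344455,   0.        , 257.31768031],
       [  0.        , 384.68344455, 199.45957439],
       [  0.        ,   0.        ,   1.        ]]), 'origin': array([ 1.12785414, -0.41966503,  0.89317656]), 'attitude': array([0.82363159, 0.34029775, 0.16239599, 0.42362246])}
top {'K': array([[469.0614413 ,   0.        , 255.19269502],
       [  0.        , 469.0614413 , 188.07338516],
       [  0.        ,   0.        ,   1.        ]]), 'origin': array([0.34717675, 0.07504335, 1.74575771]), 'attitude': array([ 0.70811517,  0.03783635, -0.03370186, -0.70427658])}
{'t': 0.1, 'q': array([-1.34008316,  0.47774284,  0.02235394,  1.5563509 , -0.01148868,
        1.10930196, -0.08308014]), 'joint_vel': array([ 0.00047058, -0.00241512,  0.00129706, -0.00458002,  0.00049917,
        0.0019273 ,  0.00104877]), 'joint_torque': array([ 3.22032633e-03, -5.97759998e+01,  1.61317762e+00, -2.81955868e+01,
        1.28494235e-02,  4.96165449e-03,  1.91726025e-05]), 'eef_pos': array([0.22419072, 0.63611358, 0.23040684]), 'tool_rot': array([-7.27136291e-05,  1.68580189e-01,  9.85687587e-01, -8.34164599e-04]), 'contact_force': array([ 0.44812561,  1.07091995, -0.22789573]), 'torque': array([-0.02859744, -0.02021324,  0.05108012]), 'grasp_force': 0.0, 'gripper_width': 0.9998466620231573}
```

View pics/scene0.png

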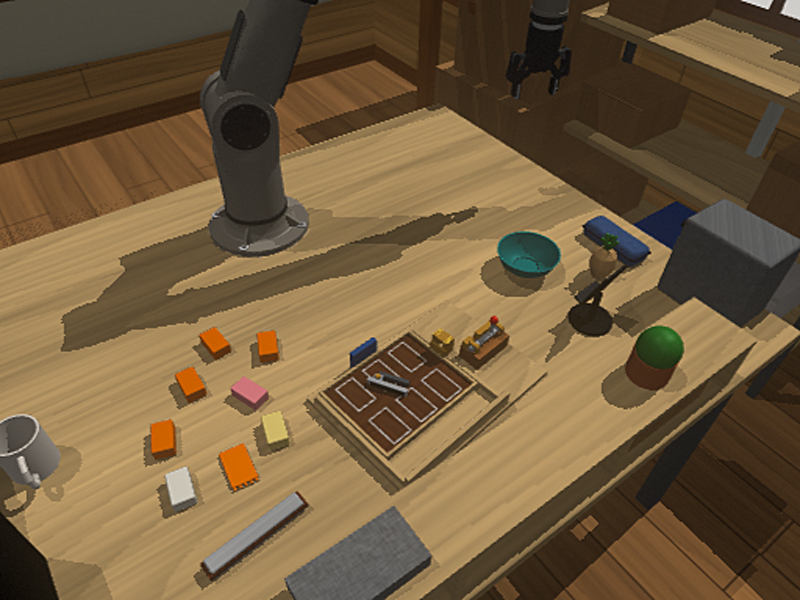

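View pics/top0.png

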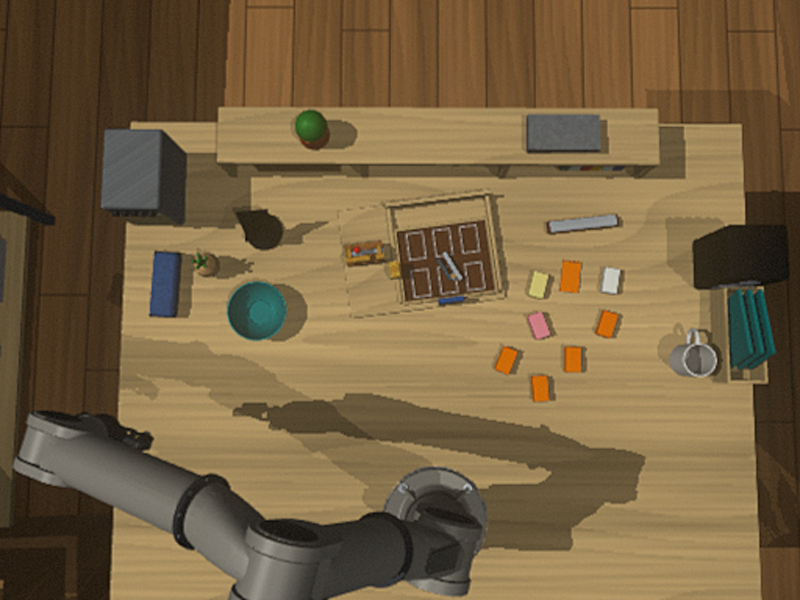

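The scene view has pink at (250,391), yellow at (274,430) and white at (180,489), the capo at (388,383) and the bowl at (528,252). In the top view pink is at (540,326), yellow at (539,284) and white at (611,280). There is no light blue or light green bar, so three bars go in the front row.

Possible look-alikes (top view): orange blocks at (507,360), (573,359), (541,388) and (607,324), the orange comb at (570,276), and the blue case at (166,284). None of these is a target.

```bash
cat > h.py <<'E'
from station import *
import cv2,numpy as np
from scipy.spatial.transform import Rotation as R
def cam(n):
    p=camera_params(n);w,x,y,z=p["attitude"];return p["K"],p["origin"],R.from_quat([x,y,z,w]).as_matrix()
def ray(n,uv,z):
    K,o,A=cam(n);uv=np.atleast_2d(np.asarray(uv,float))
    d=np.c_[(uv[:,0]-K[0,2])/K[0,0],-(uv[:,1]-K[1,2])/K[1,1],-np.ones(len(uv))]@A.T
    return (o+d*((z-o[2])/d[:,2])[:,None])[:,:2]
def proj(n,P):
    K,o,A=cam(n);c=(np.atleast_2d(P)-o)@A
    return np.c_[K[0,2]+K[0,0]*c[:,0]/-c[:,2],K[1,2]-K[1,1]*c[:,1]/-c[:,2]]
def snap(n,tag):
    im=read_camera(n);np.save(f"{n}{tag}.npy",im);return im
def hsv(im):return cv2.cvtColor(im,cv2.COLOR_RGB2HSV)
RANGES=dict(pink=((165,70,90),(179,150,255)),yellow=((22,60,140),(32,130,255)),white=((0,0,185),(179,25,255)),
 orange=((5,220,120),(16,255,255)),teal=((80,120,50),(95,255,255)),red=((0,180,120),(4,255,255)),blue=((108,120,50),(122,255,255)))
def blobs(n,im,name,amin=15,roi=None,lo=None,hi=None):
    a,b=RANGES.get(name,(lo,hi)) if lo is None else (lo,hi)
    m=cv2.inRange(hsv(im),a,b)
    out=[]
    k,L,st,c=cv2.connectedComponentsWithStats(m)
    for i in range(1,k):
        if st[i,4]>=amin:
            px=np.argwhere(L==i)[:,::-1].astype(float);out.append((st[i,4],c[i],px))
    return out
def box(P):
    (c,s,a)=cv2.minAreaRect(P.astype(np.float32)*1000)
    v=cv2.boxPoints((c,s,a));e=[v[1]-v[0],v[2]-v[1]];e=max(e,key=np.linalg.norm)
    return np.array(c)/1000,sorted(s),np.degrees(np.arctan2(e[1],e[0]))%180
E
python3 - <<'E'
from h import *
for n in("scene","top"):
    im=np.load(n+"0.npy");
    print(n)
    H=hsv(im)
    for nm,z in dict(pink=.012,yellow=.012,white=.012,orange=.012,teal=.03,red=.09,blue=.058).items():
        for A,c,px in blobs(n,im,nm):
            if nm in("yellow","white") and A<60: continue
            P=ray(n,px,z);b=box(P);print(nm,A,c.round(1),ray(n,c,z)[0].round(4),b[0].round(4),np.round(b[1]),round(b[2],1))
top=np.load("top0.npy");H=hsv(top)
for uv in[(540,326),(539,284),(611,280),(570,276)]:
    u,v=int(uv[0]*.64),int(uv[1]*.64);print(H[v,u],end=" ")
c=lambda n,im,a:cv2.resize(im[a[1]:a[3],a[0]:a[2],::-1],None,fx=5,fy=5,interpolation=cv2.INTER_CUBIC)
cv2.imwrite("pics/c0.png",c("top",top,(210,115,340,215)))
s=np.load("scene0.npy")
cv2.imwrite("pics/c1.png",c("s",s,(195,195,350,310)))
E
```

```text
scene
pink 196 [159. 249.] [ 0.4428 -0.2418] [ 0.4434 -0.2412] [34. 60.] 22.5
yellow 246 [175.2 273.1] [ 0.5406 -0.2421] [ 0.5396 -0.2418] [35. 59.] 165.3
white 63 [486.    1.5] [-0.1736  2.4339] [-0.1589  2.4248] [ 92. 125.] 57.6
white 109 [506.6   5.1] [-0.061   2.4897] [-0.0699  2.4934] [ 65. 228.] 119.0
white 254 [114.8 310.3] [ 0.5515 -0.4144] [ 0.5508 -0.4143] [34. 57.] 169.7
orange 166 [136.7 217.4] [ 0.2953 -0.244 ] [ 0.2951 -0.2437] [34. 57.] 3.8
orange 168 [170.5 219.2] [ 0.3606 -0.1639] [ 0.36   -0.1636] [35. 59.] 157.5
orange 203 [120.9 243.7] [ 0.3635 -0.3217] [ 0.3626 -0.3212] [35. 59.] 177.3
orange 265 [103.6 278.9] [ 0.4483 -0.404 ] [ 0.4474 -0.4027] [35. 59.] 160.1
orange 426 [152.3 298.1] [ 0.5739 -0.3245] [ 0.5742 -0.3243] [42. 76.] 173.4
teal 349 [333. 165.] [0.4724 0.4032] [0.4722 0.4183] [101. 139.] 23.8
blue 549 [425.9 142.6] [0.5953 0.7398] [0.6062 0.7531] [103. 160.] 90.4
blue 178 [397.  149.6] [0.5622 0.6211] [0.5599 0.619 ] [ 53. 147.] 5.6
blue 47 [231.9 221.5] [ 0.5089 -0.0378] [ 0.509  -0.0371] [ 9. 57.] 97.3
top
pink 145 [344.4 208.1] [ 0.4505 -0.2443] [
[... 290 characters left out ...]
.4553 -0.4048] [ 0.4556 -0.4048] [36. 57.] 160.4
orange 145 [323.4 230. ] [ 0.3694 -0.1661] [ 0.3695 -0.1661] [34. 56.] 157.7
orange 149 [366.1 229.5] [ 0.3721 -0.323 ] [ 0.3722 -0.3227] [37. 56.] 179.0
orange 150 [345.1 248.1] [ 0.3038 -0.2449] [ 0.3025 -0.2448] [36. 55.] 0.3
teal 524 [170.5 197.2] [0.486  0.3966] [0.4878 0.3991] [ 91. 122.] 32.8
teal 604 [476.8 208. ] [ 0.4525 -0.7238] [ 0.4438 -0.7259] [ 73. 179.] 0.3
teal 231 [489.1 209.3] [ 0.448  -0.7686] [ 0.4407 -0.7678] [ 54. 183.] 171.7
blue 29 [ 97.8 181.1] [0.5409 0.6569] [0.5379 0.6565] [ 6. 80.] 178.5
blue 36 [288.6 191.5] [ 0.5067 -0.0353] [ 0.5065 -0.035 ] [ 8. 55.] 97.4
[178  98 203] [ 26 112 200] [ 28  17 197] [ 15 237 203]
```

View pics/c0.png

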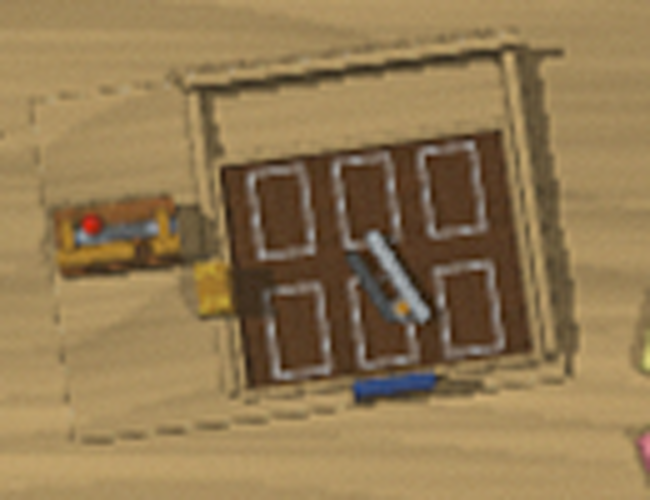

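View pics/c1.png

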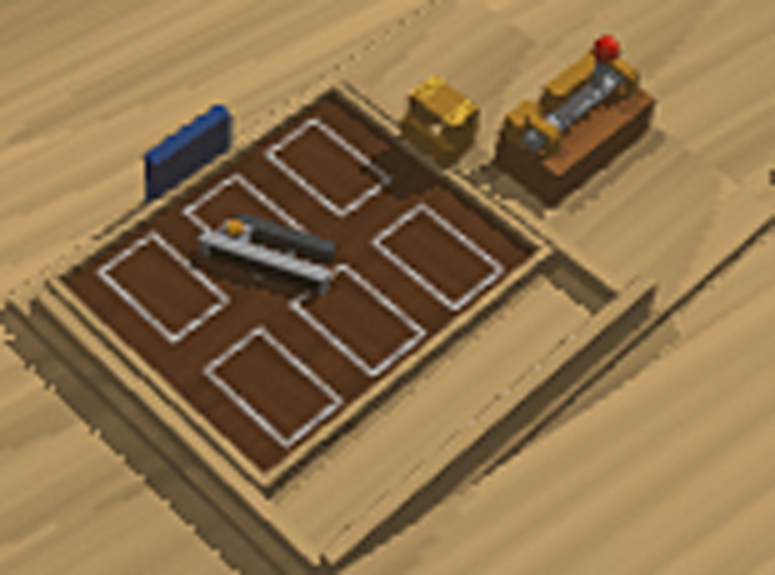

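Crop c0 shows the tray with the capo across f1/b1 (crop pixels around (390,275)), the keeper at (215,288) and the red ball at (92,224). Crop c1 confirms the same layout, with the pull at the robot side. Next I'll measure the outlines, capo and ball.

```bash
cat >> h.py <<'E'
def tray(n,im,z=.02,show=True):
    H=hsv(im);sh,sv=H[...,1].astype(int),H[...,2].astype(int)
    dark=cv2.inRange(H,(3,110,20),(16,255,130)); 
    k,L,st,c=cv2.connectedComponentsWithStats(dark)
    i=1+np.argmax(st[1:,4]);hull=cv2.convexHull(np.argwhere(L==i)[:,::-1].astype(np.int32))
    fl=np.zeros(im.shape[:2],np.uint8);cv2.fillConvexPoly(fl,hull,1)
    m=((sh<95)&(sv>75)&(fl>0)).astype(np.uint8)
    k,L,st,c=cv2.connectedComponentsWithStats(m);out=[]
    for i in range(1,k):
        if st[i,4]>25:
            P=ray(n,np.argwhere(L==i)[:,::-1],z);out.append(box(P)+(st[i,4],c[i]))
    return out
E
python3 - <<'E'
from h import *
for n in("scene","top"):
    im=np.load(n+"0.npy");print(n)
    for o in tray(n,im):print(o[0].round(4),np.round(o[1]),round(o[2],1),o[3],o[4].round())
    for A,c,px in blobs(n,im,"red",3):print("red",A,c.round(1),ray(n,c,.09)[0].round(4))
    for A,c,px in blobs(n,im,"g",10,lo=(90,15,90),hi=(125,80,255)):
        P=ray(n,px,.03);b=box(P)
        print("grey",A,c.round(),b[0].round(4),np.round(b[1]),round(b[2],1))
E
```

```text
scene
[-0.1472  2.399 ] [ 91. 138.] 57.6 72 [486.   2.]
red 9 [315.9 203.4] [0.6143 0.185 ]
top
[ 0.9198 -0.3106] [ 86. 177.] 90.2 1073 [361.  84.]
[0.8251 0.7365] [137. 197.] 0.2 1801 [ 83. 108.]
[ 0.6956 -0.3517] [ 28. 162.] 96.7 330 [373. 142.]
[ 0.6567 -0.08  ] [46. 70.] 7.9 109 [300. 153.]
[ 0.6042 -0.0281] [ 57. 160.] 7.7 272 [285. 168.]
[0.6394 0.0469] [46. 70.] 8.3 106 [266. 157.]
[0.6228 0.169 ] [12. 60.] 97.5 51 [233. 161.]
[ 0.5674 -0.0922] [46. 71.] 7.9 110 [303. 176.]
[0.5503 0.0348] [46. 71.] 7.2 107 [269. 181.]
[ 0.5591 -0.4127] [42. 63.] 170.7 193 [390. 179.]
[0.4815 0.4274] [137. 146.] 8.8 119 [161. 200.]
[ 0.5407 -0.7108] [15. 81.] 86.2 32 [473. 184.]
[ 0.3766 -0.603 ] [106. 108.] 134.0 627 [443. 228.]
[0.1726 0.7955] [ 70. 329.] 78.2 911 [ 45. 283.]
[ 0.0544 -0.0121] [141. 243.] 76.2 1033 [278. 315.]
[-0.0199 -0.0396] [16. 41.] 79.4 45 [289. 339.]
red 6 [227.5 159.2] [0.6186 0.1847]
```

```bash
cat >> h.py <<'E'
def to(x,y,z,yaw,o=None):
    "row for tool straight down, tool y at yaw (deg)"
    o=o or get_obs();w,a,b,c=o["tool_rot"];C=R.from_quat([a,b,c,w]).as_matrix()
    t=np.radians(yaw);ty=np.array([np.cos(t),np.sin(t),0]);tz=np.array([0,0,-1.]);T=np.c_[np.cross(ty,tz),ty,tz]
    d=C.T@(np.array([x,y,z])-o["eef_pos"]);r=R.from_matrix(C.T@T).as_rotvec()
    cy=np.degrees(np.arctan2(C[1,1],C[0,1]))
    print("at",o["eef_pos"].round(4),"yaw",round(cy,1),"t",round(o["t"],1),"| row",dict(zip("x y z ax ay az".split(),np.r_[d.round(4),r.round(3)].tolist())))
E
python3 - <<'E'
from h import *
off=lambda p,a:np.array(p)/5+np.array(a)
print("f2 scene",ray("scene",off((162,287),(195,195)),.02),"f0",ray("scene",off((329,166),(195,195)),.02))
print("capo top",ray("top",off((390,278),(210,115)),.028),"scene",ray("scene",off((267,252),(195,195)),.028))
a,b=ray("top",[off((372,230),(210,115)),off((430,318),(210,115))],.03);print("capo yaw",np.degrees(np.arctan2(*(a-b)[::-1])),np.linalg.norm(a-b))
a,b=ray("scene",[off((203,240),(195,195)),off((328,286),(195,195))],.03);print("capo yaw sc",np.degrees(np.arctan2(*(b-a)[::-1])),np.linalg.norm(a-b))
to(.6,-.022,.2,-56)
E
```

```text
f2 scene [[ 0.56879033 -0.09357085]] f0 [[0.55156833 0.03499164]]
capo top [[ 0.58710152 -0.03520465]] scene [[ 0.58751472 -0.03514983]]
capo yaw 33.14930079724084 0.07802277170617943
capo yaw sc 30.245135091242375 0.07680817985166262
at [0.2242 0.6361 0.2304] yaw 70.6 t 0.1 | row {'x': -0.5732, 'y': -0.4958, 'z': 0.0313, 'ax': -0.001, 'ay': 0.002, 'az': 2.209}
```

```bash
python3 -m jog '[{"x":-0.57,"y":-0.5,"z":0,"az":2.24},{"x":-0.57,"y":-0.5,"z":0,"az":2.24},{"x":-0.57,"y":-0.5,"z":0,"az":2.24},{"x":-0.57,"y":-0.5,"z":0,"az":2.24},{"x":-0.57,"y":-0.5,"z":0,"az":2.24},{"x":-0.57,"y":-0.5,"z":0,"az":2.24},{"x":-0.57,"y":-0.5,"z":0,"az":2.24},{"x":-0.57,"y":-0.5,"z":0,"az":2.24},{"x":-0.57,"y":-0.5,"z":0,"az":2.24},{"x":-0.57,"y":-0.5,"z":0,"az":2.24},{"x":-0.57,"y":-0.5,"z":0,"az":2.24},{"x":-0.57,"y":-0.5,"z":0,"az":2.24}]' 0.65
python3 -c "
from h import *
to(.5873,-.0352,.1,-58)"
```

```text
at [0.2242 0.6361 0.2304] yaw 70.6 t 0.1 | row {'x': -0.5656, 'y': -0.5123, 'z': 0.1313, 'ax': -0.001, 'ay': 0.002, 'az': 2.244}validation failed for argument at $[0]...
```

```bash
python3 -m jog '[{"x":-0.3,"y":-0.26,"z":0.0,"ax":0.0,"ay":0.0,"az":1.2},{"x":-0.3,"y":-0.26,"z":0.0,"ax":0.0,"ay":0.0,"az":1.2},{"x":-0.3,"y":-0.26,"z":0.0,"ax":0.0,"ay":0.0,"az":1.2},{"x":-0.3,"y":-0.26,"z":0.0,"ax":0.0,"ay":0.0,"az":1.2},{"x":-0.3,"y":-0.26,"z":0.0,"ax":0.0,"ay":0.0,"az":1.2},{"x":-0.3,"y":-0.26,"z":0.0,"ax":0.0,"ay":0.0,"az":1.2},{"x":-0.3,"y":-0.26,"z":0.0,"ax":0.0,"ay":0.0,"az":1.2},{"x":-0.3,"y":-0.26,"z":0.0,"ax":0.0,"ay":0.0,"az":1.2},{"x":-0.3,"y":-0.26,"z":0.0,"ax":0.0,"ay":0.0,"az":1.2}]' 0.65
python3 -c "
from h import *
to(.5873,-.0352,.1,-58)"
```

```text
t: 1.0
eef_pos: [0.4241, 0.2847, 0.2314]
tool_rot: [0.001, 0.701, 0.713, -0.001]
contact_force: [-0.1, 1.1, 0.3]
gripper_width: 0.651
grasp_force: 0.0
at [0.4241 0.2847 0.2314] yaw 1.0 t 1.0 | row {'x': -0.3224, 'y': 0.1574, 'z': 0.1323, 'ax': 0.002, 'ay': 0.002, 'az': 1.03}
```

```bash
python3 -m jog '[{"x":-0.322,"y":0.157,"z":0.06,"az":1.03},{"x":-0.322,"y":0.157,"z":0.06,"az":1.03},{"x":-0.322,"y":0.157,"z":0.06,"az":1.03},{"x":-0.322,"y":0.157,"z":0.06,"az":1.03},{"x":-0.322,"y":0.157,"z":0.06,"az":1.03},{"x":-0.322,"y":0.157,"z":0.06,"az":1.03},{"x":-0.322,"y":0.157,"z":0.06,"az":1.03},{"x":-0.322,"y":0.157,"z":0.06,"az":1.03},{"x":-0.322,"y":0.157,"z":0.12,"az":1.03},{"x":-0.322,"y":0.157,"z":0.13,"az":1.03}]'
python3 -c "
from h import *
to(.5873,-.0352,.024,-58)"
```

```text
at [0.4241 0.2847 0.2314] yaw 1.0 t 1.0 | row {'x': -0.3222, 'y': 0.1573, 'z': 0.2083, 'ax': 0.002, 'ay': 0.002, 'az': 1.03}validation failed for argument at $[0]...
```

```bash
python3 -m jog '[{"x":-0.322,"y":0.157,"z":0.06,"ax":0,"ay":0,"az":1.03},{"x":-0.322,"y":0.157,"z":0.06,"ax":0,"ay":0,"az":1.03},{"x":-0.322,"y":0.157,"z":0.06,"ax":0,"ay":0,"az":1.03},{"x":-0.322,"y":0.157,"z":0.06,"ax":0,"ay":0,"az":1.03},{"x":-0.322,"y":0.157,"z":0.06,"ax":0,"ay":0,"az":1.03},{"x":-0.322,"y":0.157,"z":0.06,"ax":0,"ay":0,"az":1.03},{"x":-0.322,"y":0.157,"z":0.06,"ax":0,"ay":0,"az":1.03},{"x":-0.322,"y":0.157,"z":0.06,"ax":0,"ay":0,"az":1.03},{"x":-0.322,"y":0.157,"z":0.11,"ax":0,"ay":0,"az":1.03},{"x":-0.322,"y":0.157,"z":0.13,"ax":0,"ay":0,"az":1.03}]'
python3 -c "
from h import *
to(.5873,-.0352,.024,-58)"
```

```text
t: 2.0
eef_pos: [0.5863, -0.0244, 0.098]
tool_rot: [-0.001, 0.959, 0.283, -0.002]
contact_force: [0.0, 0.0, -1.0]
gripper_width: 0.651
grasp_force: 0.0
at [ 0.5863 -0.0244  0.098 ] yaw -57.1 t 2.0 | row {'x': -0.0048, 'y': 0.0098, 'z': 0.074, 'ax': -0.003, 'ay': 0.003, 'az': 0.016}
```

```bash
python3 -m jog '[{"x":0,"y":0,"z":0,"ax":0,"ay":0,"az":0},{"x":0,"y":0,"z":0.03,"ax":0,"ay":0,"az":0},{"x":0,"y":0,"z":0.03,"ax":0,"ay":0,"az":0},{"x":0,"y":0,"z":0.03,"ax":0,"ay":0,"az":0}]'
python3 -c "
from h import *
to(.5873,-.0352,.024,-58)"
```

```text
t: 2.4
eef_pos: [0.5884, -0.0246, 0.0723]
tool_rot: [-0.0, 0.959, 0.283, 0.0]
contact_force: [-0.8, 0.1, 0.6]
gripper_width: 0.652
grasp_force: 0.0
at [ 0.5884 -0.0246  0.0723] yaw -57.1 t 2.4 | row {'x': -0.0067, 'y': 0.0083, 'z': 0.0483, 'ax': -0.0, 'ay': -0.0, 'az': 0.015}
```

```bash
python3 -m jog '[{"x":-0.0067,"y":0.0083,"z":0.01,"ax":0,"ay":0,"az":0.015},{"x":-0.0067,"y":0.0083,"z":0.035,"ax":0,"ay":0,"az":0.015},{"x":-0.0067,"y":0.0083,"z":0.048,"ax":0,"ay":0,"az":0.015},{"x":-0.0067,"y":0.0083,"z":0.048,"ax":0,"ay":0,"az":0.015}]'
python3 -m jog '[{"x":0,"y":0,"z":0,"ax":0,"ay":0,"az":0},{"x":0,"y":0,"z":0,"ax":0,"ay":0,"az":0},{"x":0,"y":0,"z":0,"ax":0,"ay":0,"az":0},{"x":0,"y":0,"z":0,"ax":0,"ay":0,"az":0},{"x":0,"y":0,"z":0,"ax":0,"ay":0,"az":0}]' 0.1 40
python3 -m jog '[{"x":0,"y":0,"z":-0.03,"ax":0,"ay":0,"az":0},{"x":0,"y":0,"z":-0.06,"ax":0,"ay":0,"az":0},{"x":0,"y":0,"z":-0.09,"ax":0,"ay":0,"az":0},{"x":0,"y":0,"z":-0.12,"ax":0,"ay":0,"az":0},{"x":0,"y":0,"z":-0.12,"ax":0,"ay":0,"az":0}]'
python3 -c "
from h import *
n=ray('top',(170.5,197.2),.03);print(n)
im=snap('scene','1');cv2.imwrite('pics/s1.png',cv2.resize(im[:,:,::-1],(800,600)))
im=snap('top','1')
to(.486,.398,.13,-58)
px=[b for b in blobs('top',im,'teal',100) if b[1][0]<250][0][2];P=ray('top',px,.05);c,r=cv2.minEnclosingCircle((P*1000).astype(np.float32));print('bowl',c,r)"
```

```text
t: 2.8
eef_pos: [0.5858, -0.0359, 0.0221]
tool_rot: [-0.0, 0.961, 0.275, -0.001]
contact_force: [-0.5, 0.9, -0.3]
gripper_width: 0.649
grasp_force: 0.0
t: 3.3
eef_pos: [0.5878, -0.0358, 0.0243]
tool_rot: [0.0, 0.961, 0.275, 0.001]
contact_force: [-0.8, -0.8, 6.4]
gripper_width: 0.339
grasp_force: 40.2
t: 3.8
eef_pos: [0.5896, -0.0361, 0.1474]
tool_rot: [0.001, 0.961, 0.275, 0.004]
contact_force: [0.4, -0.2, -0.9]
gripper_width: 0.336
grasp_force: 39.9
[[0.48610575 0.39648762]]
at [ 0.5872 -0.0354  0.1438] yaw -58.0 t 3.9 | row {'x': 0.1437, 'y': -0.4212, 'z': 0.014, 'ax': 0.0, 'ay': -0.002, 'az': -0.0}
bowl (483.582275390625, 398.2231140136719) 62.09697341918945
```

View pics/s1.png

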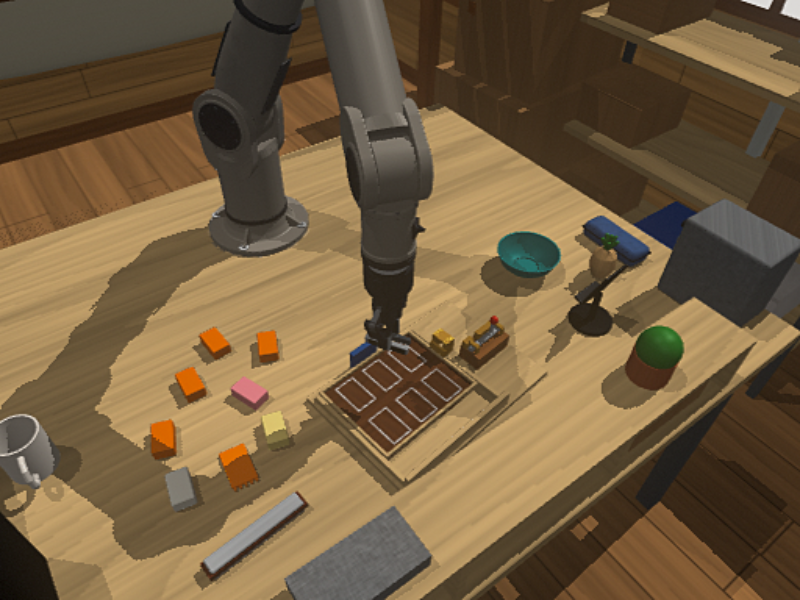

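Capo is held at the gripper tip (395,343). Carrying it to the bowl.

```bash
python3 -m jog '[{"x":0.144,"y":-0.423,"z":0.0,"ax":0,"ay":0,"az":0},{"x":0.144,"y":-0.423,"z":0.0,"ax":0,"ay":0,"az":0},{"x":0.144,"y":-0.423,"z":0.0,"ax":0,"ay":0,"az":0},{"x":0.144,"y":-0.423,"z":0.0,"ax":0,"ay":0,"az":0},{"x":0.144,"y":-0.423,"z":0.0,"ax":0,"ay":0,"az":0},{"x":0.144,"y":-0.423,"z":0.0,"ax":0,"ay":0,"az":0},{"x":0.144,"y":-0.423,"z":0.0,"ax":0,"ay":0,"az":0},{"x":0.144,"y":-0.423,"z":0.0,"ax":0,"ay":0,"az":0},{"x":0.144,"y":-0.423,"z":0.0,"ax":0,"ay":0,"az":0},{"x":0.144,"y":-0.423,"z":0.0,"ax":0,"ay":0,"az":0},{"x":0.144,"y":-0.423,"z":0.0,"ax":0,"ay":0,"az":0}]'
python3 -c "
from h import *
to(.486,.399,.04,-58)"
```

```text
t: 5.0
eef_pos: [0.4836, 0.4003, 0.1415]
tool_rot: [0.001, 0.961, 0.277, -0.001]
contact_force: [-0.8, -1.1, -1.3]
gripper_width: 0.338
grasp_force: 39.9
at [0.4836 0.4003 0.1415] yaw -57.8 t 5.0 | row {'x': 0.0016, 'y': 0.0023, 'z': 0.1015, 'ax': 0.001, 'ay': 0.003, 'az': 0.003}
```

```bash
python3 -m jog '[{"x":0,"y":0,"z":0.035,"ax":0,"ay":0,"az":0},{"x":0,"y":0,"z":0.07,"ax":0,"ay":0,"az":0},{"x":0,"y":0,"z":0.095,"ax":0,"ay":0,"az":0},{"x":0,"y":0,"z":0.105,"ax":0,"ay":0,"az":0},{"x":0,"y":0,"z":0.105,"ax":0,"ay":0,"az":0}]'
python3 -m jog '[{"x":0,"y":0,"z":0,"ax":0,"ay":0,"az":0},{"x":0,"y":0,"z":0,"ax":0,"ay":0,"az":0},{"x":0,"y":0,"z":0,"ax":0,"ay":0,"az":0},{"x":0,"y":0,"z":-0.03,"ax":0,"ay":0,"az":0},{"x":0,"y":0,"z":-0.07,"ax":0,"ay":0,"az":0},{"x":0,"y":0,"z":-0.11,"ax":0,"ay":0,"az":0},{"x":0,"y":0,"z":-0.11,"ax":0,"ay":0,"az":0}]' 0.52
python3 -c "
from h import *
to(.4505,-.2443,.14,-69)"
```

```text
t: 5.5
eef_pos: [0.485, 0.397, 0.0368]
tool_rot: [0.001, 0.962, 0.274, -0.001]
contact_force: [0.3, 0.3, 0.2]
gripper_width: 0.333
grasp_force: 39.9
t: 6.2
eef_pos: [0.4887, 0.4014, 0.1548]
tool_rot: [-0.003, 0.961, 0.275, 0.005]
contact_force: [0.6, -0.3, -0.1]
gripper_width: 0.524
grasp_force: 0.0
at [0.4887 0.4014 0.1548] yaw -58.1 t 6.2 | row {'x': -0.3741, 'y': 0.5278, 'z': 0.0095, 'ax': -0.004, 'ay': -0.01, 'az': 0.191}
```

```bash
python3 -m jog '[{"x":-0.374,"y":0.528,"z":0.01,"ax":0,"ay":0,"az":0.19},{"x":-0.374,"y":0.528,"z":0.01,"ax":0,"ay":0,"az":0.19},{"x":-0.374,"y":0.528,"z":0.01,"ax":0,"ay":0,"az":0.19},{"x":-0.374,"y":0.528,"z":0.01,"ax":0,"ay":0,"az":0.19},{"x":-0.374,"y":0.528,"z":0.01,"ax":0,"ay":0,"az":0.19},{"x":-0.374,"y":0.528,"z":0.01,"ax":0,"ay":0,"az":0.19},{"x":-0.374,"y":0.528,"z":0.01,"ax":0,"ay":0,"az":0.19},{"x":-0.374,"y":0.528,"z":0.01,"ax":0,"ay":0,"az":0.19},{"x":-0.374,"y":0.528,"z":0.01,"ax":0,"ay":0,"az":0.19},{"x":-0.374,"y":0.528,"z":0.01,"ax":0,"ay":0,"az":0.19},{"x":-0.374,"y":0.528,"z":0.01,"ax":0,"ay":0,"az":0.19},{"x":-0.374,"y":0.528,"z":0.01,"ax":0,"ay":0,"az":0.19}]'
python3 -c "
from h import *
im=snap('top','2')
for n,z in (('pink',.012),('yellow',.012)):
    for A,c,px in blobs('top',im,n,20):b=box(ray('top',px,z));print(n,A,b[0].round(4),np.round(b[1]),round(b[2],1))
px=ray('top',(170,197),.02)
H=hsv(im);cv2.imwrite('pics/bowl.png',cv2.resize(im[165:230,130:215,::-1],None,fx=6,fy=6))
to(.451,-.2443,.02,-69)"
```

```text
t: 7.4
eef_pos: [0.45, -0.2013, 0.1394]
tool_rot: [-0.0, 0.983, 0.183, 0.001]
contact_force: [0.9, -0.7, -0.6]
gripper_width: 0.517
grasp_force: 0.0
yellow 142 [ 0.549  -0.2441] [37. 61.] 165.3
at [ 0.4482 -0.2116  0.1405] yaw -69.6 t 7.5 | row {'x': -0.009, 'y': 0.0308, 'z': 0.1207, 'ax': 0.007, 'ay': -0.001, 'az': -0.01}
```

View pics/bowl.png

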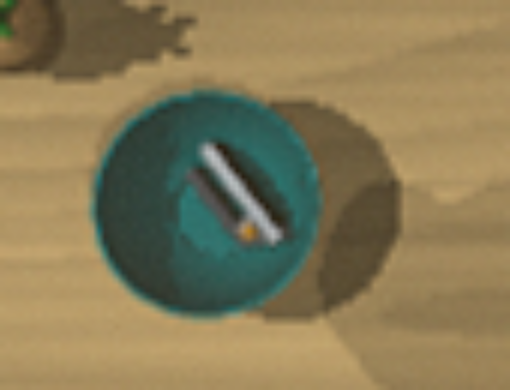

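The capo lies in the bowl (crop around (240,195)). Now the pink bar.

```bash
python3 -m jog '[{"x":-0.009,"y":0.031,"z":0.02,"ax":0,"ay":0,"az":-0.01},{"x":-0.009,"y":0.031,"z":0.05,"ax":0,"ay":0,"az":-0.01},{"x":-0.009,"y":0.031,"z":0.08,"ax":0,"ay":0,"az":-0.01},{"x":-0.009,"y":0.031,"z":0.08,"ax":0,"ay":0,"az":-0.01}]' 0.62
python3 -c "
from h import *
to(.451,-.2443,.007,-69)"
```

```text
t: 7.85
eef_pos: [0.4507, -0.2306, 0.0565]
tool_rot: [-0.001, 0.982, 0.188, -0.002]
contact_force: [-0.3, -0.1, 0.4]
gripper_width: 0.619
grasp_force: 0.0
at [ 0.4507 -0.2306  0.0565] yaw -68.4 t 7.8 | row {'x': -0.0045, 'y': 0.0131, 'z': 0.0495, 'ax': -0.004, 'ay': 0.004, 'az': 0.011}
```

```bash
python3 -m jog '[{"x":0,"y":0,"z":0,"ax":0,"ay":0,"az":0},{"x":0,"y":0,"z":0,"ax":0,"ay":0,"az":0}]'
python3 -c "
from h import *
to(.451,-.2443,.007,-69)"
```

```text
t: 8.05
eef_pos: [0.4539, -0.2319, 0.0604]
tool_rot: [0.0, 0.982, 0.188, 0.001]
contact_force: [-0.0, -0.9, -0.3]
gripper_width: 0.619
grasp_force: 0.0
at [ 0.4539 -0.2319  0.0604] yaw -68.3 t 8.1 | row {'x': -0.0073, 'y': 0.0104, 'z': 0.0534, 'ax': 0.001, 'ay': -0.002, 'az': 0.012}
```

```bash
python3 -m jog '[{"x":-0.0073,"y":0.0104,"z":0.01,"ax":0,"ay":0,"az":0.012},{"x":-0.0073,"y":0.0104,"z":0.03,"ax":0,"ay":0,"az":0.012},{"x":-0.0073,"y":0.0104,"z":0.03,"ax":0,"ay":0,"az":0.012},{"x":-0.0073,"y":0.0104,"z":0.03,"ax":0,"ay":0,"az":0.012}]'
python3 -c "
from h import *
to(.451,-.2443,.007,-69)"
```

```text
t: 8.45
eef_pos: [0.4505, -0.2439, 0.0301]
tool_rot: [0.0, 0.983, 0.182, 0.0]
contact_force: [0.4, 1.1, 0.5]
gripper_width: 0.619
grasp_force: 0.0
at [ 0.4505 -0.2439  0.0301] yaw -69.0 t 8.4 | row {'x': 0.0003, 'y': 0.0005, 'z': 0.0231, 'ax': 0.0, 'ay': -0.001, 'az': -0.0}
```

```bash
python3 -m jog '[{"x":0,"y":0,"z":0.015,"ax":0,"ay":0,"az":0},{"x":0,"y":0,"z":0.023,"ax":0,"ay":0,"az":0},{"x":0,"y":0,"z":0.023,"ax":0,"ay":0,"az":0}]'
python3 -m jog '[{"x":0,"y":0,"z":0,"ax":0,"ay":0,"az":0},{"x":0,"y":0,"z":0,"ax":0,"ay":0,"az":0},{"x":0,"y":0,"z":0,"ax":0,"ay":0,"az":0},{"x":0,"y":0,"z":0,"ax":0,"ay":0,"az":0},{"x":0,"y":0,"z":-0.03,"ax":0,"ay":0,"az":0},{"x":0,"y":0,"z":-0.06,"ax":0,"ay":0,"az":0},{"x":0,"y":0,"z":-0.09,"ax":0,"ay":0,"az":0},{"x":0,"y":0,"z":-0.1,"ax":0,"ay":0,"az":0},{"x":0,"y":0,"z":-0.1,"ax":0,"ay":0,"az":0}]' 0.1 30
python3 -c "
from h import *
to(.568,-.0928,.107,-82.3)"
```

```text
t: 8.75
eef_pos: [0.4494, -0.2434, 0.0051]
tool_rot: [-0.001, 0.983, 0.182, -0.001]
contact_force: [-0.6, -0.2, -0.3]
gripper_width: 0.616
grasp_force: 0.0
t: 9.65
eef_pos: [0.4509, -0.2442, 0.1071]
tool_rot: [0.001, 0.983, 0.182, 0.001]
contact_force: [-0.2, 0.4, -0.7]
gripper_width: 0.414
grasp_force: 30.4
at [ 0.4509 -0.2442  0.1071] yaw -69.0 t 9.7 | row {'x': 0.1635, 'y': -0.0994, 'z': 0.0004, 'ax': 0.001, 'ay': -0.003, 'az': 0.232}
```

```bash
python3 -m jog '[{"x":0.04,"y":-0.025,"z":0,"ax":0,"ay":0,"az":0.1},{"x":0.08,"y":-0.05,"z":0,"ax":0,"ay":0,"az":0.2},{"x":0.12,"y":-0.075,"z":0,"ax":0,"ay":0,"az":0.232},{"x":0.15,"y":-0.09,"z":0,"ax":0,"ay":0,"az":0.232},{"x":0.1635,"y":-0.0994,"z":0,"ax":0,"ay":0,"az":0.232},{"x":0.1635,"y":-0.0994,"z":0.03,"ax":0,"ay":0,"az":0.232},{"x":0.1635,"y":-0.0994,"z":0.05,"ax":0,"ay":0,"az":0.232},{"x":0.1635,"y":-0.0994,"z":0.05,"ax":0,"ay":0,"az":0.232},{"x":0.1635,"y":-0.0994,"z":0.05,"ax":0,"ay":0,"az":0.232}]'
python3 -c "
from h import *
to(.568,-.0928,.028,-82.3)"
```

```text
t: 10.55
eef_pos: [0.566, -0.0938, 0.0556]
tool_rot: [0.0, 0.998, 0.066, -0.001]
contact_force: [0.5, 0.7, 0.1]
gripper_width: 0.413
grasp_force: 30.4
at [ 0.566  -0.0938  0.0556] yaw -82.4 t 10.6 | row {'x': 0.0022, 'y': -0.0007, 'z': 0.0276, 'ax': 0.0, 'ay': 0.002, 'az': -0.002}
```

```bash
python3 -m jog '[{"x":0.001,"y":-0.0007,"z":0.015,"ax":0,"ay":0,"az":0},{"x":0.0015,"y":-0.0007,"z":0.025,"ax":0,"ay":0,"az":0},{"x":0.0015,"y":-0.0007,"z":0.0285,"ax":0,"ay":0,"az":0},{"x":0.0015,"y":-0.0007,"z":0.0285,"ax":0,"ay":0,"az":0},{"x":0.0015,"y":-0.0007,"z":0.0285,"ax":0,"ay":0,"az":0}]'
python3 -m jog '[{"x":0,"y":0,"z":0,"ax":0,"ay":0,"az":0},{"x":0,"y":0,"z":0,"ax":0,"ay":0,"az":0},{"x":0,"y":0,"z":0,"ax":0,"ay":0,"az":0},{"x":0,"y":0,"z":-0.03,"ax":0,"ay":0,"az":0},{"x":0,"y":0,"z":-0.06,"ax":0,"ay":0,"az":0},{"x":0,"y":0,"z":-0.09,"ax":0,"ay":0,"az":0},{"x":0,"y":0,"z":-0.09,"ax":0,"ay":0,"az":0}]' 0.54
python3 -c "
from h import *
im=snap('scene','3')
for nm in('pink','yellow','white'):
  for A,c,px in blobs('scene',im,nm,60):
    b=box(ray('scene',px,.044 if nm=='pink' else .024));print(nm,A,b[0].round(4),np.round(b[1]),round(b[2],1))
to(.5486,-.2443,.1,-105)"
```

```text
t: 11.05
eef_pos: [0.5686, -0.092, 0.0277]
tool_rot: [0.0, 0.998, 0.067, 0.0]
contact_force: [-0.4, -0.7, -0.1]
gripper_width: 0.418
grasp_force: 30.4
t: 11.75
eef_pos: [0.5709, -0.0926, 0.1213]
tool_rot: [0.0, 0.998, 0.067, 0.003]
contact_force: [0.3, -0.6, 0.5]
gripper_width: 0.542
grasp_force: 0.0
pink 215 [ 0.5709 -0.0939] [34. 59.] 8.0
yellow 142 [ 0.5366 -0.2413] [34. 36.] 166.7
white 63 [-0.1414  2.3861] [ 91. 124.] 57.6
white 116 [-0.0497  2.4468] [ 64. 241.] 119.0
at [ 0.5698 -0.092   0.1194] yaw -82.3 t 11.8 | row {'x': -0.0415, 'y': 0.1481, 'z': 0.0192, 'ax': -0.0, 'ay': -0.004, 'az': 0.396}
```

```bash
python3 -m jog '[{"x":-0.0115,"y":0.04,"z":0,"ax":0,"ay":0,"az":0.14},{"x":-0.0235,"y":0.08,"z":0,"ax":0,"ay":0,"az":0.28},{"x":-0.0345,"y":0.12,"z":0,"ax":0,"ay":0,"az":0.39},{"x":-0.0415,"y":0.1481,"z":0,"ax":0,"ay":0,"az":0.39},{"x":-0.0415,"y":0.1481,"z":0.03,"ax":0,"ay":0,"az":0.39},{"x":-0.0415,"y":0.1481,"z":0.06,"ax":0,"ay":0,"az":0.39},{"x":-0.0415,"y":0.1481,"z":0.075,"ax":0,"ay":0,"az":0.39},{"x":-0.0415,"y":0.1481,"z":0.075,"ax":0,"ay":0,"az":0.39},{"x":-0.0415,"y":0.1481,"z":0.075,"ax":0,"ay":0,"az":0.39}]' 0.62
python3 -c "
from h import *
to(.5486,-.2443,.007,-104.7)"
```

```text
t: 12.7
eef_pos: [0.5471, -0.2442, 0.0427]
tool_rot: [0.0, 0.992, -0.128, -0.0]
contact_force: [-0.3, -0.8, 0.2]
gripper_width: 0.618
grasp_force: 0.0
at [ 0.5471 -0.2442  0.0427] yaw -104.7 t 12.7 | row {'x': 0.0015, 'y': -0.0003, 'z': 0.0357, 'ax': 0.0, 'ay': 0.0, 'az': 0.0}
```

Place yellow at f1 (.5598, -.0290).

```bash
python3 -m jog '[{"x":0.001,"y":0,"z":0.015,"ax":0,"ay":0,"az":0},{"x":0.0015,"y":0,"z":0.03,"ax":0,"ay":0,"az":0},{"x":0.0015,"y":0,"z":0.036,"ax":0,"ay":0,"az":0},{"x":0.0015,"y":0,"z":0.036,"ax":0,"ay":0,"az":0}]'
python3 -m jog '[{"x":0,"y":0,"z":0,"ax":0,"ay":0,"az":0},{"x":0,"y":0,"z":0,"ax":0,"ay":0,"az":0},{"x":0,"y":0,"z":0,"ax":0,"ay":0,"az":0},{"x":0,"y":0,"z":0,"ax":0,"ay":0,"az":0},{"x":0,"y":0,"z":-0.03,"ax":0,"ay":0,"az":0},{"x":0,"y":0,"z":-0.06,"ax":0,"ay":0,"az":0},{"x":0,"y":0,"z":-0.09,"ax":0,"ay":0,"az":0},{"x":0,"y":0,"z":-0.11,"ax":0,"ay":0,"az":0},{"x":0,"y":0,"z":-0.11,"ax":0,"ay":0,"az":0}]' 0.1 30
python3 -c "
from h import *
to(.5598,-.029,.107,-82.3)"
```

```text
t: 13.1
eef_pos: [0.5478, -0.244, 0.0053]
tool_rot: [-0.0, 0.992, -0.128, -0.001]
contact_force: [-0.6, -0.1, -0.6]
gripper_width: 0.622
grasp_force: 0.0
t: 14.0
eef_pos: [0.5501, -0.2455, 0.1194]
tool_rot: [0.0, 0.992, -0.128, 0.002]
contact_force: [0.3, 0.6, -1.0]
gripper_width: 0.415
grasp_force: 30.9
at [ 0.5501 -0.2455  0.1194] yaw -104.7 t 14.0 | row {'x': -0.0456, 'y': -0.2119, 'z': 0.0121, 'ax': 0.001, 'ay': -0.005, 'az': -0.391}
```

```bash
python3 -m jog '[{"x":-0.009,"y":-0.04,"z":0,"ax":0,"ay":0,"az":-0.14},{"x":-0.018,"y":-0.085,"z":0,"ax":0,"ay":0,"az":-0.28},{"x":-0.027,"y":-0.13,"z":0,"ax":0,"ay":0,"az":-0.39},{"x":-0.036,"y":-0.17,"z":0,"ax":0,"ay":0,"az":-0.39},{"x":-0.0425,"y":-0.2,"z":0,"ax":0,"ay":0,"az":-0.391},{"x":-0.0456,"y":-0.2119,"z":0,"ax":0,"ay":0,"az":-0.391},{"x":-0.0456,"y":-0.2119,"z":0.03,"ax":0,"ay":0,"az":-0.391},{"x":-0.0456,"y":-0.2119,"z":0.055,"ax":0,"ay":0,"az":-0.391},{"x":-0.0456,"y":-0.2119,"z":0.063,"ax":0,"ay":0,"az":-0.391},{"x":-0.0456,"y":-0.2119,"z":0.063,"ax":0,"ay":0,"az":-0.391},{"x":-0.0456,"y":-0.2119,"z":0.063,"ax":0,"ay":0,"az":-0.391}]'
python3 -c "
from h import *
to(.5598,-.029,.028,-82.3)"
```

```text
t: 15.1
eef_pos: [0.5585, -0.029, 0.0542]
tool_rot: [0.0, 0.998, 0.067, 0.0]
contact_force: [1.0, -0.2, -0.7]
gripper_width: 0.414
grasp_force: 30.9
at [ 0.5585 -0.029   0.0542] yaw -82.4 t 15.1 | row {'x': 0.0012, 'y': 0.0002, 'z': 0.0262, 'ax': 0.001, 'ay': -0.001, 'az': -0.001}
```

```bash
python3 -m jog '[{"x":0.0005,"y":0,"z":0.015,"ax":0,"ay":0,"az":0},{"x":0.0005,"y":0,"z":0.025,"ax":0,"ay":0,"az":0},{"x":0.0005,"y":0,"z":0.027,"ax":0,"ay":0,"az":0},{"x":0.0005,"y":0,"z":0.027,"ax":0,"ay":0,"az":0},{"x":0.0005,"y":0,"z":0.027,"ax":0,"ay":0,"az":0}]'
python3 -m jog '[{"x":0,"y":0,"z":0,"ax":0,"ay":0,"az":0},{"x":0,"y":0,"z":0,"ax":0,"ay":0,"az":0},{"x":0,"y":0,"z":0,"ax":0,"ay":0,"az":0},{"x":0,"y":0,"z":-0.03,"ax":0,"ay":0,"az":0},{"x":0,"y":0,"z":-0.06,"ax":0,"ay":0,"az":0},{"x":0,"y":0,"z":-0.09,"ax":0,"ay":0,"az":0},{"x":0,"y":0,"z":-0.09,"ax":0,"ay":0,"az":0}]' 0.54
python3 -c "
from h import *
im=snap('scene','4')
for nm in('pink','yellow','white'):
  for A,c,px in blobs('scene',im,nm,60):
    b=box(ray('scene',px,.024 if nm=='white' else .044));print(nm,A,b[0].round(4),np.round(b[1]),round(b[2],1))
to(.5595,-.416,.1,-99.8)"
```

```text
t: 15.6
eef_pos: [0.5591, -0.0277, 0.0267]
tool_rot: [-0.0, 0.998, 0.067, 0.0]
contact_force: [-0.9, 1.0, 6.0]
gripper_width: 0.408
grasp_force: 31.7
t: 16.3
eef_pos: [0.561, -0.0284, 0.1198]
tool_rot: [-0.0, 0.998, 0.067, 0.003]
contact_force: [0.0, -0.2, 0.4]
gripper_width: 0.535
grasp_force: 0.0
pink 149 [ 0.5716 -0.0931] [33. 58.] 5.4
yellow 194 [ 0.5578 -0.0291] [34. 59.] 7.8
white 63 [-0.1414  2.3861] [ 91. 124.] 57.6
white 116 [-0.0497  2.4468] [ 64. 241.] 119.0
at [ 0.5598 -0.0279  0.118 ] yaw -82.3 t 16.4 | row {'x': -0.0526, 'y': 0.3845, 'z': 0.0177, 'ax': -0.001, 'ay': -0.003, 'az': 0.306}
```

```bash
python3 -m jog '[{"x":-0.0063,"y":0.046,"z":0,"ax":0,"ay":0,"az":0.14},{"x":-0.0126,"y":0.092,"z":0,"ax":0,"ay":0,"az":0.28},{"x":-0.019,"y":0.138,"z":0,"ax":0,"ay":0,"az":0.306},{"x":-0.025,"y":0.184,"z":0,"ax":0,"ay":0,"az":0.306},{"x":-0.0315,"y":0.23,"z":0,"ax":0,"ay":0,"az":0.306},{"x":-0.038,"y":0.276,"z":0,"ax":0,"ay":0,"az":0.306},{"x":-0.044,"y":0.32,"z":0,"ax":0,"ay":0,"az":0.306},{"x":-0.049,"y":0.36,"z":0,"ax":0,"ay":0,"az":0.306},{"x":-0.0526,"y":0.3845,"z":0,"ax":0,"ay":0,"az":0.306},{"x":-0.0526,"y":0.3845,"z":0.03,"ax":0,"ay":0,"az":0.306},{"x":-0.0526,"y":0.3845,"z":0.05,"ax":0,"ay":0,"az":0.306},{"x":-0.0526,"y":0.3845,"z":0.05,"ax":0,"ay":0,"az":0.306}]' 0.62
python3 -c "
from h import *
im=snap('scene','5');cv2.imwrite('pics/s5.png',cv2.resize(im[:,:,::-1],(800,600)))
to(.5595,-.416,.007,-99.8)"
```

```text
t: 17.55
eef_pos: [0.5562, -0.4129, 0.0615]
tool_rot: [-0.003, 0.996, -0.085, -0.003]
contact_force: [0.1, 1.1, -0.8]
gripper_width: 0.62
grasp_force: 0.0
at [ 0.5572 -0.4138  0.0637] yaw -99.8 t 17.6 | row {'x': 0.0029, 'y': 0.002, 'z': 0.0567, 'ax': -0.003, 'ay': 0.004, 'az': 0.001}
```

View pics/s5.png

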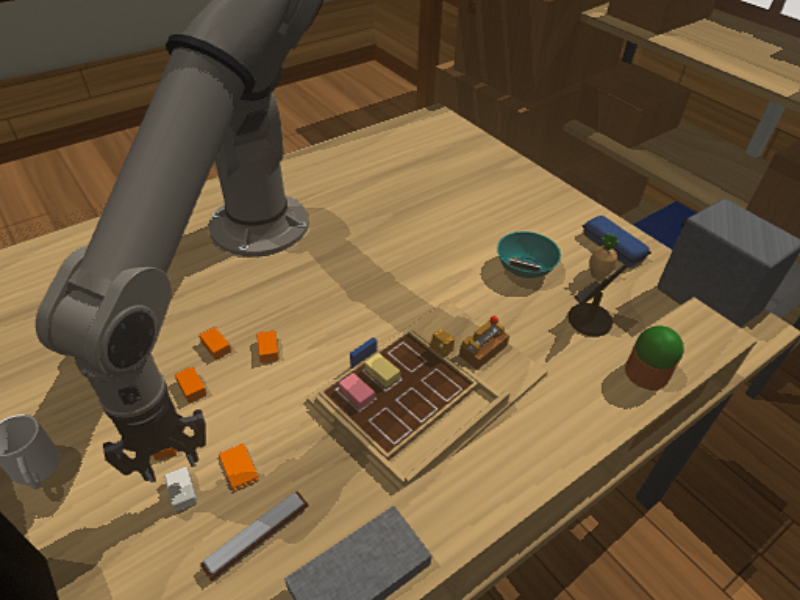

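Pink (357,390) and yellow (381,370) sit in f2 and f1. White is still at (180,489), under the gripper.

```bash
python3 -m jog '[{"x":0,"y":0,"z":0.02,"ax":0,"ay":0,"az":0},{"x":0,"y":0,"z":0.02,"ax":0,"ay":0,"az":0},{"x":0,"y":0,"z":0.02,"ax":0,"ay":0,"az":0}]'
python3 -c "
from h import *
to(.5595,-.416,.007,-99.8)"
```

```text
t: 17.9
eef_pos: [0.5583, -0.4154, 0.0465]
tool_rot: [-0.0, 0.996, -0.085, -0.0]
contact_force: [-0.4, 0.9, 0.7]
gripper_width: 0.62
grasp_force: 0.0
at [ 0.5583 -0.4154  0.0465] yaw -99.8 t 17.9 | row {'x': 0.0013, 'y': 0.0004, 'z': 0.0395, 'ax': -0.0, 'ay': 0.0, 'az': 0.001}
```

```bash
python3 -m jog '[{"x":0.0013,"y":0,"z":0.015,"ax":0,"ay":0,"az":0},{"x":0.0013,"y":0,"z":0.03,"ax":0,"ay":0,"az":0},{"x":0.0013,"y":0,"z":0.04,"ax":0,"ay":0,"az":0},{"x":0.0013,"y":0,"z":0.04,"ax":0,"ay":0,"az":0}]'
python3 -m jog '[{"x":0,"y":0,"z":0,"ax":0,"ay":0,"az":0},{"x":0,"y":0,"z":0,"ax":0,"ay":0,"az":0},{"x":0,"y":0,"z":0,"ax":0,"ay":0,"az":0},{"x":0,"y":0,"z":0,"ax":0,"ay":0,"az":0},{"x":0,"y":0,"z":-0.03,"ax":0,"ay":0,"az":0},{"x":0,"y":0,"z":-0.06,"ax":0,"ay":0,"az":0},{"x":0,"y":0,"z":-0.09,"ax":0,"ay":0,"az":0},{"x":0,"y":0,"z":-0.12,"ax":0,"ay":0,"az":0},{"x":0,"y":0,"z":-0.12,"ax":0,"ay":0,"az":0}]' 0.1 30
python3 -c "
from h import *
to(.5512,.0349,.127,-82.3)"
```

```text
t: 18.3
eef_pos: [0.5583, -0.4151, 0.0041]
tool_rot: [-0.001, 0.996, -0.086, -0.002]
contact_force: [-1.0, 0.1, 0.1]
gripper_width: 0.62
grasp_force: 0.0
t: 19.2
eef_pos: [0.5612, -0.4185, 0.1315]
tool_rot: [0.002, 0.996, -0.086, 0.003]
contact_force: [0.6, 0.6, 0.0]
gripper_width: 0.417
grasp_force: 30.3
at [ 0.5612 -0.4185  0.1315] yaw -99.8 t 19.2 | row {'x': -0.0872, 'y': -0.445, 'z': 0.0024, 'ax': 0.004, 'ay': -0.006, 'az': -0.306}
```

```bash
python3 -m jog '[{"x":-0.009,"y":-0.045,"z":0,"ax":0,"ay":0,"az":-0.14},{"x":-0.018,"y":-0.09,"z":0,"ax":0,"ay":0,"az":-0.28},{"x":-0.027,"y":-0.135,"z":0,"ax":0,"ay":0,"az":-0.306},{"x":-0.036,"y":-0.18,"z":0,"ax":0,"ay":0,"az":-0.306},{"x":-0.044,"y":-0.225,"z":0,"ax":0,"ay":0,"az":-0.306},{"x":-0.053,"y":-0.27,"z":0,"ax":0,"ay":0,"az":-0.306},{"x":-0.062,"y":-0.315,"z":0,"ax":0,"ay":0,"az":-0.306},{"x":-0.071,"y":-0.36,"z":0,"ax":0,"ay":0,"az":-0.306},{"x":-0.079,"y":-0.405,"z":0,"ax":0,"ay":0,"az":-0.306},{"x":-0.085,"y":-0.435,"z":0,"ax":0,"ay":0,"az":-0.306},{"x":-0.0872,"y":-0.445,"z":0,"ax":0,"ay":0,"az":-0.306},{"x":-0.0872,"y":-0.445,"z":0,"ax":0,"ay":0,"az":-0.306}]'
python3 -m jog '[{"x":0,"y":0,"z":0.03,"ax":0,"ay":0,"az":0},{"x":0,"y":0,"z":0.06,"ax":0,"ay":0,"az":0},{"x":0,"y":0,"z":0.07,"ax":0,"ay":0,"az":0},{"x":0,"y":0,"z":0.07,"ax":0,"ay":0,"az":0},{"x":0,"y":0,"z":0.07,"ax":0,"ay":0,"az":0}]'
python3 -c "
from h import *
to(.5512,.0349,.028,-82.3)"
```

```text
t: 20.4
eef_pos: [0.549, 0.0388, 0.126]
tool_rot: [-0.0, 0.998, 0.069, -0.0]
contact_force: [-0.2, -1.0, -0.6]
gripper_width: 0.411
grasp_force: 30.4
t: 20.9
eef_pos: [0.55, 0.0357, 0.0574]
tool_rot: [0.0, 0.998, 0.066, 0.001]
contact_force: [0.1, -1.1, 0.5]
gripper_width: 0.411
grasp_force: 30.4
at [0.55   0.0357 0.0574] yaw -82.4 t 20.9 | row {'x': 0.001, 'y': 0.001, 'z': 0.0294, 'ax': 0.001, 'ay': -0.001, 'az': -0.002}
```

```bash
python3 -m jog '[{"x":0.001,"y":0.001,"z":0.015,"ax":0,"ay":0,"az":0},{"x":0.001,"y":0.001,"z":0.025,"ax":0,"ay":0,"az":0},{"x":0.001,"y":0.001,"z":0.0295,"ax":0,"ay":0,"az":0},{"x":0.001,"y":0.001,"z":0.0295,"ax":0,"ay":0,"az":0},{"x":0.001,"y":0.001,"z":0.0295,"ax":0,"ay":0,"az":0}]'
python3 -m jog '[{"x":0,"y":0,"z":0,"ax":0,"ay":0,"az":0},{"x":0,"y":0,"z":0,"ax":0,"ay":0,"az":0},{"x":0,"y":0,"z":0,"ax":0,"ay":0,"az":0},{"x":0,"y":0,"z":-0.03,"ax":0,"ay":0,"az":0},{"x":0,"y":0,"z":-0.06,"ax":0,"ay":0,"az":0},{"x":-0.03,"y":0,"z":-0.1,"ax":0,"ay":0,"az":0},{"x":-0.07,"y":0.03,"z":-0.1,"ax":0,"ay":0,"az":0},{"x":-0.1,"y":0.06,"z":-0.1,"ax":0,"ay":0,"az":0},{"x":-0.1,"y":0.06,"z":-0.1,"ax":0,"ay":0,"az":0}]' 0.54
python3 -c "
from h import *
im=snap('scene','6');cv2.imwrite('pics/s6.png',cv2.resize(im[190:310,190:350,::-1],None,fx=5,fy=5,interpolation=cv2.INTER_CUBIC))
for nm in('pink','yellow','white'):
  for A,c,px in blobs('scene',im,nm,60):
    b=box(ray('scene',px,.044));print(nm,A,b[0].round(4),np.round(b[1]),round(b[2],1))
to(.508-.055,-.036-.0075,.035,-82.3)"
```

```text
t: 21.4
eef_pos: [0.5504, 0.0363, 0.0268]
tool_rot: [0.0, 0.998, 0.067, -0.0]
contact_force: [-0.9, -0.1, -0.4]
gripper_width: 0.414
grasp_force: 30.4
t: 22.3
eef_pos: [0.4552, -0.0404, 0.1272]
tool_rot: [-0.001, 0.998, 0.064, -0.001]
contact_force: [0.4, -0.2, 0.3]
gripper_width: 0.542
grasp_force: 0.0
pink 212 [ 0.5715 -0.0931] [33. 59.] 5.4
yellow 197 [ 0.5586 -0.029 ] [34. 59.] 7.8
white 63 [-0.1122  2.3215] [ 89. 121.] 57.6
white 116 [-0.0226  2.3808] [ 63. 235.] 119.0
at [ 0.4577 -0.0382  0.1273] yaw -82.5 t 22.4 | row {'x': -0.0053, 'y': 0.0048, 'z': 0.0923, 'ax': -0.001, 'ay': 0.0, 'az': -0.004}
```

View pics/s6.png

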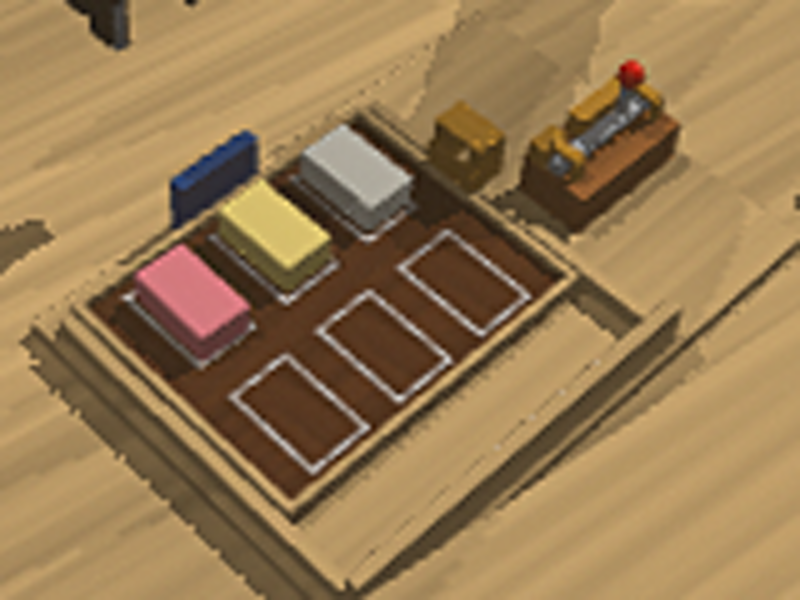

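All three bars lie inside their front outlines. Shutting the gripper and lowering it in front of the pull.

```bash
python3 -m jog '[{"x":-0.005,"y":0.005,"z":0.03,"ax":0,"ay":0,"az":0},{"x":-0.005,"y":0.005,"z":0.06,"ax":0,"ay":0,"az":0},{"x":-0.005,"y":0.005,"z":0.087,"ax":0,"ay":0,"az":0},{"x":-0.005,"y":0.005,"z":0.087,"ax":0,"ay":0,"az":0},{"x":-0.005,"y":0.005,"z":0.087,"ax":0,"ay":0,"az":0}]' 0
python3 -m jog '[{"x":0.02,"y":0,"z":0,"ax":0,"ay":0,"az":0},{"x":0.03,"y":0,"z":0,"ax":0,"ay":0,"az":0},{"x":0.037,"y":0,"z":0,"ax":0,"ay":0,"az":0},{"x":0.044,"y":0,"z":0,"ax":0,"ay":0,"az":0},{"x":0.051,"y":0,"z":0,"ax":0,"ay":0,"az":0},{"x":0.058,"y":0,"z":0,"ax":0,"ay":0,"az":0},{"x":0.065,"y":0,"z":0,"ax":0,"ay":0,"az":0},{"x":0.072,"y":0,"z":0,"ax":0,"ay":0,"az":0},{"x":0.079,"y":0,"z":0,"ax":0,"ay":0,"az":0}]'
python3 -c "
from h import *
to(.5,-.04,.035,-82.3)"
```

```text
t: 22.85
eef_pos: [0.4556, -0.0421, 0.0401]
tool_rot: [0.0, 0.998, 0.067, -0.0]
contact_force: [0.1, 0.5, 1.0]
gripper_width: -0.001
grasp_force: 0.0
t: 23.75
eef_pos: [0.5338, -0.0314, 0.0399]
tool_rot: [-0.0, 0.998, 0.067, -0.0]
contact_force: [-4.9, -0.2, 2.9]
gripper_width: 0.001
grasp_force: 2.3
at [ 0.5338 -0.0314  0.0399] yaw -82.3 t 23.8 | row {'x': -0.0347, 'y': 0.004, 'z': 0.005, 'ax': -0.0, 'ay': 0.0, 'az': 0.0}
```

```bash
python3 -m jog '[{"x":0.004,"y":0,"z":0,"ax":0,"ay":0,"az":0},{"x":0.008,"y":0,"z":0,"ax":0,"ay":0,"az":0}]'
python3 -m jog '[{"x":0.003,"y":0,"z":0,"ax":0,"ay":0,"az":0},{"x":0.006,"y":0,"z":0,"ax":0,"ay":0,"az":0}]'
python3 -m jog '[{"x":0.003,"y":0,"z":0,"ax":0,"ay":0,"az":0},{"x":0.003,"y":0,"z":0,"ax":0,"ay":0,"az":0}]'
```

```text
t: 23.95
eef_pos: [0.5416, -0.0303, 0.0399]
tool_rot: [-0.0, 0.998, 0.067, -0.0]
contact_force: [-8.5, -0.7, 4.7]
gripper_width: -0.002
grasp_force: 7.6
t: 24.15
eef_pos: [0.5416, -0.0305, 0.0391]
tool_rot: [-0.001, 0.998, 0.067, -0.006]
contact_force: [-23.5, -1.6, 17.7]
gripper_width: 0.002
grasp_force: 12.0
t: 24.35
eef_pos: [0.5415, -0.0306, 0.0385]
tool_rot: [-0.001, 0.998, 0.066, -0.008]
contact_force: [-24.8, -2.0, 17.4]
gripper_width: 0.001
grasp_force: 12.7
```

```bash
python3 -m jog '[{"x":-0.03,"y":0,"z":0,"ax":0,"ay":0,"az":0},{"x":-0.06,"y":0,"z":0,"ax":0,"ay":0,"az":0},{"x":-0.09,"y":0,"z":-0.04,"ax":0,"ay":0,"az":0},{"x":-0.1,"y":0,"z":-0.08,"ax":0,"ay":0,"az":0},{"x":-0.1,"y":0,"z":-0.12,"ax":0,"ay":0,"az":0},{"x":-0.1,"y":0,"z":-0.12,"ax":0,"ay":0,"az":0}]'
python3 - <<'E'
from h import *
for n in("scene","top"):
    im=snap(n,"7")
    r=hsv(im);m=(((r[...,0]<6)|(r[...,0]>174))&(r[...,1]>150)&(r[...,2]>70)).astype(np.uint8)
    k,L,st,c=cv2.connectedComponentsWithStats(m)
    for i in range(1,k):
        if st[i,4]>4:
            print(n,"red",st[i,4],c[i].round(1),ray(n,c[i],.09)[0].round(4))
    for nm,z in(("pink",.044 if n=="scene" else .032),("yellow",.044 if n=="scene" else .032),("blue",.058)):
        for A,cc,px in blobs(n,im,nm,25):
            b=box(ray(n,px,z));print(n,nm,A,b[0].round(4),np.round(b[1]),round(b[2],1))
    if n=="top":
        for o in tray(n,im):
            if 35<o[1][0]<50:print(o[0].round(4),np.round(o[1]),round(o[2],1))
im=np.load("scene7.npy");cv2.imwrite('pics/s7.png',cv2.resize(im[190:310,190:350,::-1],None,fx=5,fy=5,interpolation=cv2.INTER_CUBIC))
to(.617,.1848,.2,-82.3)
E
```

```text
t: 24.95
eef_pos: [0.4556, -0.043, 0.1644]
tool_rot: [-0.001, 0.998, 0.067, 0.005]
contact_force: [0.7, 0.7, 0.2]
gripper_width: -0.0
grasp_force: 0.0
scene red 15 [315.4 204.1] [0.6156 0.1819]
scene pink 226 [ 0.6205 -0.0867] [33. 58.] 5.3
scene yellow 203 [ 5.98e-01 -3.00e-04] [34. 59.] 14.5
scene blue 549 [0.6062 0.7531] [103. 160.] 90.4
scene blue 125 [0.5602 0.6198] [ 46. 146.] 2.9
scene blue 50 [ 0.5589 -0.03  ] [ 9. 55.] 98.5
top red 10 [228.  159.5] [0.6174 0.1829]
top pink 161 [ 0.6214 -0.0847] [37. 61.] 5.3
top yellow 156 [5.988e-01 3.000e-04] [35. 61.] 14.0
top blue 25 [0.5378 0.6572] [ 4. 80.] 177.5
top blue 29 [ 0.5552 -0.0204] [ 9. 41.] 99.8
at [ 0.4532 -0.0422  0.1611] yaw -82.2 t 25.1 | row {'x': 0.1932, 'y': -0.2028, 'z': -0.0378, 'ax': -0.0, 'ay': -0.005, 'az': 0.001}
```

View pics/s7.png

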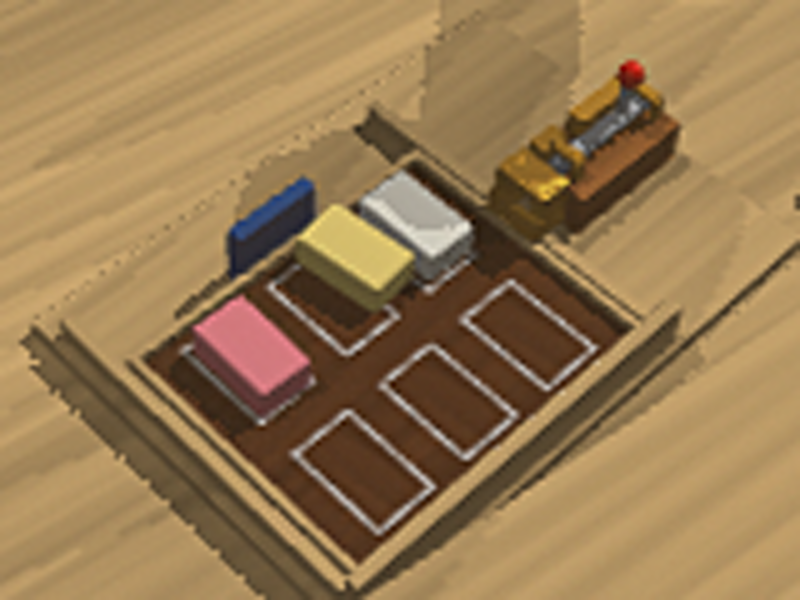

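The yellow bar was knocked about 24 mm to +y (crop (355,255)), close to the white bar at (415,220). It needs mending, so I'll measure white and yellow and the gap between them.

```bash
cat >> h.py <<'E'
U=R.from_euler('z',7.7,degrees=True).as_matrix()[:2,:2]
def bars(tag,f1,zz=.02):
    for n in("scene","top"):
        im=snap(n,tag)
        for nm,lo,hi in(("pink",)+RANGES["pink"],("yellow",)+RANGES["yellow"],("white",(0,0,135),(179,32,255))):
            for A,c,px in blobs(n,im,nm,90,lo=lo,hi=hi):
                P=ray(n,px,zz+(.024 if n=="scene" else .018));b=box(P)
                if abs(b[0]-f1).max()<.2:print(n,nm,A,b[0].round(4),"unit rel f1 mm",((b[0]-f1)@U*1000).round(1),np.round(b[1]),"yaw rel",round((b[2]-7.7+90)%180-90,1))
E
python3 - <<'E'
from h import *
bars("8",np.array([.609,-.022]))
E
```

```text
scene pink 225 [ 0.6207 -0.0867] unit rel f1 mm [  2.9 -65.6] [33. 58.] yaw rel -2.4
scene yellow 203 [ 5.979e-01 -2.000e-04] unit rel f1 mm [-8.  23.1] [34. 59.] yaw rel 6.8
scene white 183 [0.5998 0.0415] unit rel f1 mm [-0.6 64.2] [33. 58.] yaw rel 0.4
top pink 158 [ 0.6216 -0.086 ] unit rel f1 mm [  4.  -65.1] [37. 60.] yaw rel -7.4
top yellow 156 [5.979e-01 5.000e-04] unit rel f1 mm [-8.  23.8] [35. 60.] yaw rel 6.3
top white 155 [0.5995 0.0443] unit rel f1 mm [-0.5 66.9] [36. 60.] yaw rel 0.5
```

```bash
python3 -c "
from h import *
c=ray('scene',np.array((449,400))/5+190,.02)[0];print('b1',c,'f1',c-U@[.09,0])
to(.598,.0002,.06,-75.8)"
```

```text
b1 [ 0.6990201  -0.01013092] f1 [ 0.60983161 -0.02218968]
at [ 0.4515 -0.0425  0.1596] yaw -82.3 t 25.1 | row {'x': 0.1509, 'y': -0.0226, 'z': 0.0997, 'ax': 0.0, 'ay': -0.0, 'az': -0.113}
```

```bash
python3 -m jog '[{"x":0.05,"y":-0.008,"z":0.0,"ax":0,"ay":0,"az":-0.113},{"x":0.09,"y":-0.015,"z":0.0,"ax":0,"ay":0,"az":-0.113},{"x":0.13,"y":-0.02,"z":0.01,"ax":0,"ay":0,"az":-0.113},{"x":0.151,"y":-0.0226,"z":0.04,"ax":0,"ay":0,"az":-0.113},{"x":0.151,"y":-0.0226,"z":0.08,"ax":0,"ay":0,"az":-0.113},{"x":0.151,"y":-0.0226,"z":0.1,"ax":0,"ay":0,"az":-0.113},{"x":0.151,"y":-0.0226,"z":0.108,"ax":0,"ay":0,"az":-0.113},{"x":0.151,"y":-0.0226,"z":0.108,"ax":0,"ay":0,"az":-0.113}]' 0
python3 -m jog '[{"x":0,"y":0,"z":0.004,"ax":0,"ay":0,"az":0},{"x":0,"y":0,"z":0.008,"ax":0,"ay":0,"az":0},{"x":0,"y":0,"z":0.009,"ax":0,"ay":0,"az":0},{"x":0,"y":0,"z":0.009,"ax":0,"ay":0,"az":0}]'
python3 -c "
from h import *
to(.6095,-.0221,.044,-82.3)"
```

```text
t: 25.95
eef_pos: [0.5967, -0.0007, 0.0501]
tool_rot: [0.0, 0.992, 0.123, -0.002]
contact_force: [-0.2, -0.3, 0.9]
gripper_width: 0.0
grasp_force: 0.0
t: 26.35
eef_pos: [0.5985, -0.0001, 0.0441]
tool_rot: [-0.0, 0.992, 0.124, 0.001]
contact_force: [-1.5, 0.4, 3.5]
gripper_width: 0.0
grasp_force: 2.2
at [ 5.985e-01 -1.000e-04  4.410e-02] yaw -75.8 t 26.4 | row {'x': 0.0053, 'y': 0.0241, 'z': 0.0001, 'ax': -0.0, 'ay': -0.002, 'az': 0.113}
```

```bash
python3 -m jog '[{"x":0,"y":0,"z":0.0015,"ax":0,"ay":0,"az":0},{"x":0,"y":0.002,"z":0.0015,"ax":0,"ay":0,"az":0},{"x":0.001,"y":0.006,"z":0.0015,"ax":0,"ay":0,"az":0.02},{"x":0.002,"y":0.01,"z":0.0015,"ax":0,"ay":0,"az":0.05},{"x":0.003,"y":0.014,"z":0.0015,"ax":0,"ay":0,"az":0.08},{"x":0.004,"y":0.018,"z":0.0015,"ax":0,"ay":0,"az":0.1},{"x":0.005,"y":0.021,"z":0.0015,"ax":0,"ay":0,"az":0.113},{"x":0.005,"y":0.024,"z":0.0015,"ax":0,"ay":0,"az":0.113},{"x":0.005,"y":0.024,"z":0.0015,"ax":0,"ay":0,"az":0.113}]'
python3 -m jog '[{"x":0,"y":0,"z":-0.02,"ax":0,"ay":0,"az":0},{"x":0,"y":0,"z":-0.05,"ax":0,"ay":0,"az":0},{"x":-0.04,"y":0,"z":-0.09,"ax":0,"ay":0,"az":0},{"x":-0.08,"y":0,"z":-0.11,"ax":0,"ay":0,"az":0},{"x":-0.13,"y":0,"z":-0.11,"ax":0,"ay":0,"az":0},{"x":-0.15,"y":0,"z":-0.11,"ax":0,"ay":0,"az":0},{"x":-0.15,"y":0,"z":-0.11,"ax":0,"ay":0,"az":0}]'
python3 -c "
from h import *
bars('9',np.array([.6095,-.0221]))
to(.598,.0002,.06,-75.8)"
```

```text
t: 27.25
eef_pos: [0.6099, -0.018, 0.044]
tool_rot: [-0.003, 0.998, 0.069, 0.001]
contact_force: [-5.2, 10.2, 20.0]
gripper_width: -0.0
grasp_force: 10.1
t: 27.95
eef_pos: [0.4565, -0.0423, 0.1515]
tool_rot: [-0.002, 0.998, 0.066, -0.001]
contact_force: [0.3, 0.3, 0.1]
gripper_width: -0.002
grasp_force: 0.0
scene pink 225 [ 0.6207 -0.0867] unit rel f1 mm [  2.4 -65.5] [33. 58.] yaw rel -2.4
scene yellow 209 [ 0.6095 -0.0184] unit rel f1 mm [0.5 3.7] [34. 58.] yaw rel 0.8
scene white 185 [0.6   0.041] unit rel f1 mm [-1.  63.8] [33. 58.] yaw rel -0.4
top pink 156 [ 0.6216 -0.086 ] unit rel f1 mm [  3.5 -64.9] [37. 60.] yaw rel -7.4
top yellow 156 [ 0.6095 -0.0171] unit rel f1 mm [0.7 5. ] [35. 60.] yaw rel 0.3
top white 155 [0.5987 0.0426] unit rel f1 mm [-2.  65.6] [37. 59.] yaw rel -7.4
at [ 0.4605 -0.0417  0.1521] yaw -82.2 t 28.1 | row {'x': 0.1417, 'y': -0.0229, 'z': 0.0924, 'ax': -0.001, 'ay': -0.002, 'az': -0.113}
```

The drag put yellow back, about 4 mm from the centre of f1. Now the bolt: first to the +y side of the ball.

```bash
python3 -c "
from h import *
f=np.array([.6095,-.0221]);t=f+U@[.034,.239];print(t)
to(t[0],t[1],.14,-82.3);print(np.linalg.norm(t))"
```

```text
[0.61117073 0.21930052]
at [ 0.4605 -0.0417  0.1521] yaw -82.2 t 28.1 | row {'x': 0.1845, 'y': -0.2383, 'z': 0.0127, 'ax': -0.001, 'ay': -0.002, 'az': 0.001}
0.6493245549683427
```

```bash
python3 -m jog '[{"x":0.03,"y":-0.038,"z":0,"ax":0,"ay":0,"az":0},{"x":0.06,"y":-0.076,"z":0,"ax":0,"ay":0,"az":0},{"x":0.09,"y":-0.114,"z":0,"ax":0,"ay":0,"az":0},{"x":0.12,"y":-0.152,"z":0,"ax":0,"ay":0,"az":0},{"x":0.15,"y":-0.19,"z":0,"ax":0,"ay":0,"az":0},{"x":0.175,"y":-0.225,"z":0,"ax":0,"ay":0,"az":0},{"x":0.1845,"y":-0.238,"z":0.01,"ax":0,"ay":0,"az":0},{"x":0.1845,"y":-0.238,"z":0.04,"ax":0,"ay":0,"az":0},{"x":0.1845,"y":-0.238,"z":0.06,"ax":0,"ay":0,"az":0},{"x":0.1845,"y":-0.238,"z":0.07,"ax":0,"ay":0,"az":0},{"x":0.1845,"y":-0.238,"z":0.07,"ax":0,"ay":0,"az":0}]' 0
python3 -c "
from h import *
to(.6112,.2193,.082,-82.3)"
```

```text
t: 29.15
eef_pos: [0.6102, 0.2178, 0.0798]
tool_rot: [0.001, 0.998, 0.067, -0.001]
contact_force: [-1.3, 0.5, 1.0]
gripper_width: -0.0
grasp_force: 0.0
at [0.6102 0.2178 0.0798] yaw -82.3 t 29.1 | row {'x': 0.0012, 'y': -0.0014, 'z': -0.0022, 'ax': 0.001, 'ay': 0.003, 'az': 0.0}
```

```bash
python3 -m jog '[{"x":0,"y":0.01,"z":0,"ax":0,"ay":0,"az":0},{"x":0,"y":0.016,"z":0,"ax":0,"ay":0,"az":0},{"x":0,"y":0.021,"z":0,"ax":0,"ay":0,"az":0},{"x":0,"y":0.026,"z":0,"ax":0,"ay":0,"az":0},{"x":0,"y":0.031,"z":0,"ax":0,"ay":0,"az":0},{"x":0,"y":0.036,"z":0,"ax":0,"ay":0,"az":0},{"x":0,"y":0.04,"z":0,"ax":0,"ay":0,"az":0}]'
python3 -m jog '[{"x":0,"y":0.004,"z":0,"ax":0,"ay":0,"az":0},{"x":0,"y":0.006,"z":0,"ax":0,"ay":0,"az":0}]'
python3 -m jog '[{"x":0,"y":0.003,"z":0,"ax":0,"ay":0,"az":0},{"x":0,"y":0.003,"z":0,"ax":0,"ay":0,"az":0}]'
```

```text
t: 29.85
eef_pos: [0.6164, 0.1784, 0.0819]
tool_rot: [-0.0, 0.998, 0.067, 0.0]
contact_force: [0.2, 2.3, 2.0]
gripper_width: 0.002
grasp_force: 1.2
t: 30.05
eef_pos: [0.617, 0.1722, 0.0815]
tool_rot: [0.0, 0.998, 0.067, 0.0]
contact_force: [0.7, 1.5, 2.6]
gripper_width: 0.004
grasp_force: 1.1
t: 30.25
eef_pos: [0.6172, 0.1702, 0.0815]
tool_rot: [-0.0, 0.998, 0.067, -0.0]
contact_force: [0.9, 2.1, 1.9]
gripper_width: 0.006
grasp_force: 1.4
```

```bash
python3 -m jog '[{"x":0,"y":0.003,"z":0,"ax":0,"ay":0,"az":0},{"x":0,"y":0.003,"z":0,"ax":0,"ay":0,"az":0}]'
python3 -m jog '[{"x":0,"y":0.003,"z":0,"ax":0,"ay":0,"az":0},{"x":0,"y":0.003,"z":0,"ax":0,"ay":0,"az":0}]'
python3 -m jog '[{"x":0,"y":0.002,"z":0,"ax":0,"ay":0,"az":0},{"x":0,"y":0.002,"z":0,"ax":0,"ay":0,"az":0}]'
```

```text
t: 30.45
eef_pos: [0.6173, 0.1696, 0.0814]
tool_rot: [-0.002, 0.998, 0.068, -0.0]
contact_force: [-1.4, 7.7, 3.9]
gripper_width: -0.001
grasp_force: 4.0
t: 30.65
eef_pos: [0.6174, 0.1691, 0.0815]
tool_rot: [-0.003, 0.998, 0.069, -0.001]
contact_force: [-2.2, 12.0, 4.0]
gripper_width: 0.001
grasp_force: 6.3
t: 30.85
eef_pos: [0.6176, 0.1688, 0.0815]
tool_rot: [-0.004, 0.998, 0.07, -0.001]
contact_force: [-2.0, 15.3, 4.5]
gripper_width: -0.002
grasp_force: 7.9
```

```bash
python3 -m jog '[{"x":0,"y":-0.02,"z":0,"ax":0,"ay":0,"az":0},{"x":0,"y":-0.05,"z":-0.03,"ax":0,"ay":0,"az":0},{"x":0,"y":-0.08,"z":-0.08,"ax":0,"ay":0,"az":0},{"x":0,"y":-0.1,"z":-0.12,"ax":0,"ay":0,"az":0},{"x":0,"y":-0.1,"z":-0.12,"ax":0,"ay":0,"az":0}]'
cat >> h.py <<'E'
def ball(tag,z):
    for n in("scene","top"):
        im=snap(n,tag);r=hsv(im);m=(((r[...,0]<6)|(r[...,0]>174))&(r[...,1]>150)&(r[...,2]>70)).astype(np.uint8)
        k,L,st,c=cv2.connectedComponentsWithStats(m)
        for i in range(1,k):
            if st[i,4]>3:
                p=ray(n,c[i],z)[0];print(n,"red",st[i,4],c[i].round(1),p.round(4),"rel f1",((p-[.6095,-.0221])@U*1000).round(1))
        if n=="scene":cv2.imwrite(f'pics/s{tag}.png',cv2.resize(im[180:300,210:350,::-1],None,fx=5,fy=5,interpolation=cv2.INTER_CUBIC))
E
python3 -c "
from h import *
ball('10',.09);to(.6,.15,.1,-82.3)"
```

```text
t: 31.35
eef_pos: [0.6071, 0.2649, 0.2066]
tool_rot: [-0.002, 0.998, 0.07, 0.004]
contact_force: [0.6, -0.5, -0.3]
gripper_width: -0.003
grasp_force: 0.0
scene red 17 [308.1 209.8] [0.6204 0.1497] rel f1 [ 33.8 168.8]
top red 8 [237.  157.9] [0.6234 0.1508] rel f1 [ 37.  169.5]
at [0.6051 0.2612 0.2021] yaw -82.2 t 31.4 | row {'x': -0.0202, 'y': 0.1094, 'z': 0.1021, 'ax': 0.0, 'ay': -0.001, 'az': 0.002}
```

View pics/s10.png

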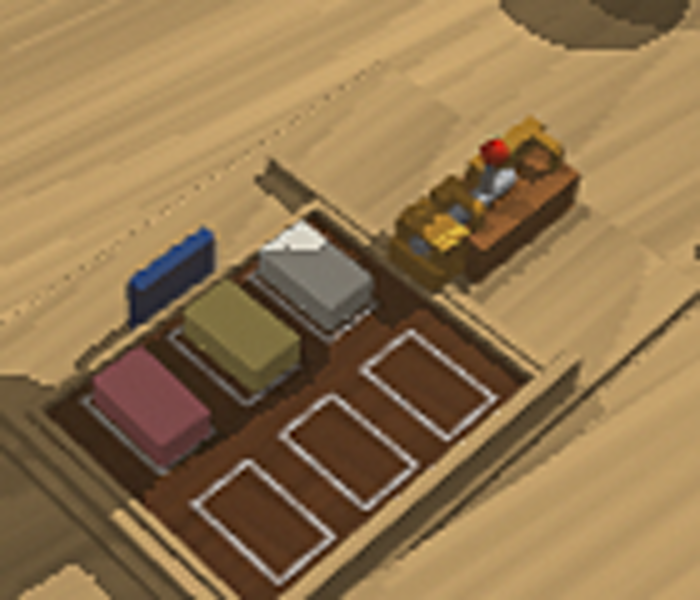

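```bash
python3 -c "
from h import *
t=np.array([.6095,-.0221])+U@[.068,.169];to(t[0],t[1],.083,-82.3)"
```

```text
at [0.6051 0.2612 0.2021] yaw -82.2 t 31.4 | row {'x': 0.0341, 'y': 0.1123, 'z': 0.1192, 'ax': 0.0, 'ay': -0.001, 'az': 0.002}
```

```bash
python3 -m jog '[{"x":0.015,"y":0.035,"z":0,"ax":0,"ay":0,"az":0},{"x":0.03,"y":0.075,"z":0.01,"ax":0,"ay":0,"az":0},{"x":0.034,"y":0.105,"z":0.03,"ax":0,"ay":0,"az":0},{"x":0.034,"y":0.1123,"z":0.06,"ax":0,"ay":0,"az":0},{"x":0.034,"y":0.1123,"z":0.09,"ax":0,"ay":0,"az":0},{"x":0.034,"y":0.1123,"z":0.112,"ax":0,"ay":0,"az":0},{"x":0.034,"y":0.1123,"z":0.119,"ax":0,"ay":0,"az":0},{"x":0.034,"y":0.1123,"z":0.119,"ax":0,"ay":0,"az":0}]'
python3 -m jog '[{"x":-0.006,"y":0,"z":0,"ax":0,"ay":0,"az":0},{"x":-0.012,"y":0,"z":0,"ax":0,"ay":0,"az":0},{"x":-0.018,"y":0,"z":0,"ax":0,"ay":0,"az":0},{"x":-0.023,"y":0,"z":0,"ax":0,"ay":0,"az":0},{"x":-0.028,"y":0,"z":0,"ax":0,"ay":0,"az":0},{"x":-0.033,"y":0,"z":-0.001,"ax":0,"ay":0,"az":0},{"x":-0.037,"y":0,"z":-0.001,"ax":0,"ay":0,"az":0},{"x":-0.037,"y":0,"z":-0.001,"ax":0,"ay":0,"az":0}]'
python3 -c "
from h import *
o=get_obs();p=o['eef_pos'];print('rel',((p[:2]-[.6095,-.0221])@U*1000).round(1),p[2])"
```

```text
t: 32.25
eef_pos: [0.6522, 0.1526, 0.0805]
tool_rot: [0.001, 0.998, 0.067, -0.002]
contact_force: [0.8, 0.7, 0.4]
gripper_width: 0.001
grasp_force: 0.0
t: 33.05
eef_pos: [0.6163, 0.1493, 0.0835]
tool_rot: [-0.0, 0.998, 0.067, -0.0]
contact_force: [-1.1, 0.2, -0.3]
gripper_width: -0.0
grasp_force: 0.0
rel [ 29.7 169. ] 0.0834914392563323
```

```bash
python3 -m jog '[{"x":0,"y":0,"z":-0.03,"ax":0,"ay":0,"az":0},{"x":-0.01,"y":0,"z":-0.045,"ax":0,"ay":0,"az":0},{"x":-0.03,"y":0,"z":-0.045,"ax":0,"ay":0,"az":0},{"x":-0.03,"y":0,"z":-0.045,"ax":0,"ay":0,"az":0}]'
python3 -c "
from h import *
ball('11',.078)
o=get_obs();p=o['eef_pos'];print('rel',((p[:2]-[.6095,-.0221])@U*1000).round(1),p[2])"
```

```text
t: 33.45
eef_pos: [0.5855, 0.1449, 0.1286]
tool_rot: [-0.0, 0.998, 0.067, -0.001]
contact_force: [-0.2, 0.5, 0.5]
gripper_width: -0.002
grasp_force: 0.0
scene red 14 [301.5 206.7] [0.5924 0.1505] rel f1 [  6.2 173.3]
rel [  0.5 169.2] 0.12847068885812665
```

```bash
python3 -m jog '[{"x":0,"y":0,"z":0.02,"ax":0,"ay":0,"az":0},{"x":0,"y":0,"z":0.036,"ax":0,"ay":0,"az":0},{"x":0,"y":0,"z":0.043,"ax":0,"ay":0,"az":0},{"x":-0.002,"y":0,"z":0.049,"ax":0,"ay":0,"az":0},{"x":-0.003,"y":0,"z":0.054,"ax":0,"ay":0,"az":0},{"x":-0.004,"y":0,"z":0.058,"ax":0,"ay":0,"az":0},{"x":-0.004,"y":0,"z":0.061,"ax":0,"ay":0,"az":0},{"x":-0.004,"y":0,"z":0.061,"ax":0,"ay":0,"az":0}]'
python3 -m jog '[{"x":0,"y":0,"z":0.002,"ax":0,"ay":0,"az":0},{"x":0,"y":0,"z":0.004,"ax":0,"ay":0,"az":0},{"x":0,"y":0,"z":0.004,"ax":0,"ay":0,"az":0}]'
```

```text
t: 34.35
eef_pos: [0.57, 0.143, 0.0625]
tool_rot: [-0.0, 0.998, 0.067, -0.014]
contact_force: [-28.3, -2.9, 6.9]
gripper_width: 0.002
grasp_force: 12.3
t: 34.65
eef_pos: [0.5691, 0.1428, 0.0581]
tool_rot: [0.0, 0.998, 0.067, -0.015]
contact_force: [-29.6, -2.7, 6.9]
gripper_width: 0.004
grasp_force: 12.6
```

```bash
python3 -m jog '[{"x":-0.012,"y":0,"z":0,"ax":0,"ay":0,"az":0},{"x":-0.03,"y":0,"z":-0.02,"ax":0,"ay":0,"az":0},{"x":-0.06,"y":0,"z":-0.06,"ax":0,"ay":0,"az":0},{"x":-0.08,"y":-0.03,"z":-0.09,"ax":0,"ay":0,"az":0},{"x":-0.08,"y":-0.06,"z":-0.09,"ax":0,"ay":0,"az":0},{"x":-0.08,"y":-0.06,"z":-0.09,"ax":0,"ay":0,"az":0}]'
python3 -c "
from h import *
ball('12',.06)
o=get_obs();p=o['eef_pos'];print('rel',((p[:2]-[.6095,-.0221])@U*1000).round(1),p[2])"
```

```text
t: 35.25
eef_pos: [0.4958, 0.1987, 0.1539]
tool_rot: [-0.001, 0.997, 0.071, 0.001]
contact_force: [-0.3, 0.1, -0.2]
gripper_width: 0.002
grasp_force: 0.0
scene red 15 [296.7 210.5] [0.5841 0.1412] rel f1 [ -3.2 165.2]
top red 9 [238.9 170.3] [0.5827 0.1449] rel f1 [ -4.2 169.1]
rel [-83.3 229.5] 0.15327422299409257
```

View pics/s12.png

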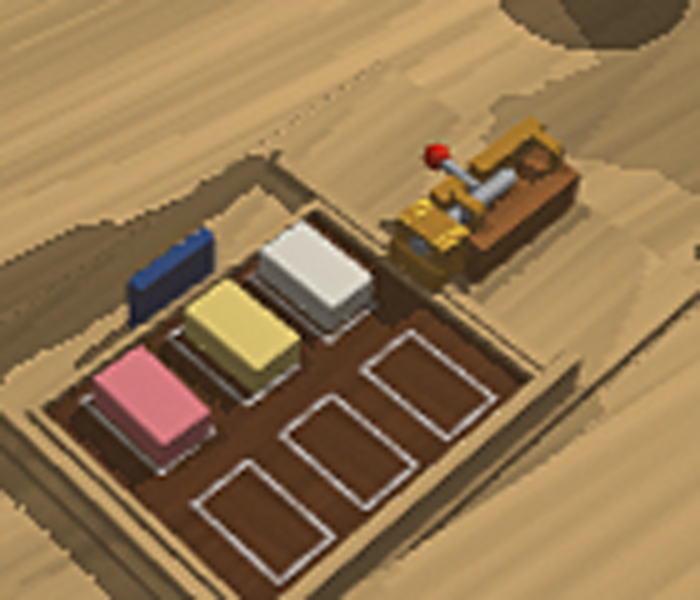

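The ball is down (crop (437,157)), at a height of about 55 mm by the two views. I'll press once more from above to make sure.

```bash
python3 -c "
from h import *
t=np.array([.6095,-.0221])+U@[-.002,.168];to(t[0],t[1],.075,-82.3)"
```

```text
at [0.4962 0.1941 0.1533] yaw -82.2 t 35.4 | row {'x': 0.0811, 'y': 0.0616, 'z': 0.0783, 'ax': 0.001, 'ay': -0.0, 'az': 0.002}
```

```bash
python3 -m jog '[{"x":0.03,"y":0.025,"z":0,"ax":0,"ay":0,"az":0},{"x":0.065,"y":0.05,"z":0.01,"ax":0,"ay":0,"az":0},{"x":0.081,"y":0.062,"z":0.03,"ax":0,"ay":0,"az":0},{"x":0.081,"y":0.062,"z":0.06,"ax":0,"ay":0,"az":0},{"x":0.081,"y":0.062,"z":0.078,"ax":0,"ay":0,"az":0},{"x":0.081,"y":0.062,"z":0.078,"ax":0,"ay":0,"az":0}]'
python3 -m jog '[{"x":0,"y":0,"z":0.004,"ax":0,"ay":0,"az":0},{"x":0,"y":0,"z":0.008,"ax":0,"ay":0,"az":0},{"x":0,"y":0,"z":0.01,"ax":0,"ay":0,"az":0}]'
python3 -m jog '[{"x":0,"y":0,"z":0.002,"ax":0,"ay":0,"az":0},{"x":0,"y":0,"z":0.003,"ax":0,"ay":0,"az":0},{"x":0,"y":0,"z":0.003,"ax":0,"ay":0,"az":0}]'
```

```text
t: 35.95
eef_pos: [0.5826, 0.1414, 0.0726]
tool_rot: [0.001, 0.998, 0.067, -0.003]
contact_force: [-0.2, 0.1, 1.3]
gripper_width: 0.0
grasp_force: 0.0
t: 36.25
eef_pos: [0.5849, 0.1433, 0.0661]
tool_rot: [-0.0, 0.998, 0.068, 0.001]
contact_force: [0.1, 0.5, 0.5]
gripper_width: -0.006
grasp_force: 0.0
t: 36.55
eef_pos: [0.5847, 0.1431, 0.0627]
tool_rot: [-0.0, 0.998, 0.067, 0.0]
contact_force: [0.4, 0.6, 1.5]
gripper_width: -0.001
grasp_force: 0.2
```

```bash
python3 -m jog '[{"x":0,"y":0,"z":0.001,"ax":0,"ay":0,"az":0},{"x":0,"y":0,"z":0.002,"ax":0,"ay":0,"az":0},{"x":0,"y":0,"z":0.002,"ax":0,"ay":0,"az":0}]'
python3 -m jog '[{"x":0,"y":0,"z":-0.03,"ax":0,"ay":0,"az":0},{"x":0,"y":0,"z":-0.07,"ax":0,"ay":0,"az":0},{"x":-0.05,"y":-0.02,"z":-0.11,"ax":0,"ay":0,"az":0},{"x":-0.09,"y":-0.05,"z":-0.12,"ax":0,"ay":0,"az":0},{"x":-0.11,"y":-0.09,"z":-0.12,"ax":0,"ay":0,"az":0},{"x":-0.11,"y":-0.09,"z":-0.12,"ax":0,"ay":0,"az":0},{"x":-0.11,"y":-0.09,"z":-0.12,"ax":0,"ay":0,"az":0}]'
python3 -c "
from h import *
bars('13',np.array([.6095,-.0221]));ball('14',.055)"
```

```text
t: 36.85
eef_pos: [0.5848, 0.1431, 0.0616]
tool_rot: [-0.001, 0.998, 0.067, 0.0]
contact_force: [-4.2, 1.5, 11.4]
gripper_width: -0.001
grasp_force: 5.6
t: 37.55
eef_pos: [0.4623, 0.2195, 0.1806]
tool_rot: [-0.001, 0.998, 0.07, -0.0]
contact_force: [-1.2, -0.9, -0.0]
gripper_width: -0.003
grasp_force: 0.0
scene pink 229 [ 0.6208 -0.0866] unit rel f1 mm [  2.6 -65.4] [35. 58.] yaw rel 0.5
scene yellow 208 [ 0.6095 -0.0184] unit rel f1 mm [0.5 3.7] [34. 58.] yaw rel 0.8
scene white 187 [0.5998 0.041 ] unit rel f1 mm [-1.1 63.8] [33. 58.] yaw rel -0.4
top pink 156 [ 0.6216 -0.086 ] unit rel f1 mm [  3.5 -64.9] [37. 60.] yaw rel -7.4
top yellow 156 [ 0.6098 -0.0171] unit rel f1 mm [0.9 4.9] [35. 60.] yaw rel 0.9
top white 159 [0.5987 0.0426] unit rel f1 mm [-2.  65.6] [37. 59.] yaw rel -7.4
scene red 15 [296.7 210.5] [0.5809 0.1446] rel f1 [ -6. 169.]
top red 9 [238.9 170.3] [0.5834 0.1451] rel f1 [ -3.4 169.2]
```

```bash
python3 -c "
from station import *
print(hand_in())"
```

```text
the job is handed in; nothing more can be done
None
```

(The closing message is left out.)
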